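# Load a colourant canister in the dosing unit and clamp it home

### The job

Load the colourant canister (the one with the bar grip on top) into the round cradle of the dosing unit: turn it by feel until its square foot drops into the hidden socket and let go of it, then swing the clamp over and press it fully shut so that the canister is driven home. Leave the other things on the counter alone.

Things in the scene. Friction and masses are not known exactly. Their poses are not given: they have to be found in the camera images.
- canister: Colourant canister, aluminium, 0.28 kg, 103 mm tall, standing on the counter. From the bottom: square foot 30 x 30 mm, 14 mm tall; round body 56 mm in diameter from 14 to 69 mm; bar grip from 69 to 103 mm, 44 mm long along its x, 12 mm thick along its y. Origin at the centre of the foot's underside; z up; the foot's sides are parallel to x and y
- cradle: Fixed dosing unit, base plate 220 x 110 x 10 mm. Origin on the counter under the axis of the upright round cradle: grey ring, 78 mm wide outside, rim 66 mm above the counter, bore 59 mm, flared to 67 mm over the top 10 mm. Motor housing (86 x 104 mm, 95 mm tall) 64 to 150 mm from the axis along +x; x points from cradle to clamp hinge, z up
- cradle_axis (a point): On the cradle's axis at the top of the unloaded spring seat in the bore, 42 mm above the counter. The seat has a 35 mm square through socket, its turn unknown: up to 0.52 rad either way from the unit's x and y; it cannot turn. Turned to match within 0.12 rad, the foot drops in 14 mm (canister origin then 28 mm above the counter); otherwise it stands on the seat
- seat_edge (a point): The seat's sprung steel frame, seen in the bore (this point: 22 mm from the axis along the unit's -x, 42 mm above the counter; it does not follow the seat). The canister's weight does not sink it; it yields from 5 N, then 1 N per mm, with a stop at 10 mm. The shut clamp holds the canister 7.5 mm down
- clamp_hinge (a point): Middle of the clamp's level hinge, 80 mm from the cradle's axis along the unit's +x and 135 mm above the counter; the hinge runs along the unit's y
- clamp_handle (a point): Middle of the clamp's crossbar handle, a round black bar 14 mm thick, 94 mm long, parallel to the hinge and 150 mm from it. The clamp's steel arm, 22 mm wide and 10 mm thick, runs from hinge to handle; a rubber pad under it, 80 mm from the hinge, presses on the top of the canister's bar grip
- clamp (a joint): Clamp angle, rad: 0 shut (arm level, handle 135 mm above the counter, 70 mm from the cradle's axis on the side away from the hinge), 1.57 upright, 2.3 leaning back furthest; starts at 1.85 to 2.15. Stiff hinge: about 7 N at the handle moves it, about 12 N over the last 0.1 rad against the seat's spring; it stays where left, also shut on the canister
- tin: Bystander: plain closed round tin with a paper band, 68 mm in diameter, 105 mm tall, no bar grip; loose; origin at the centre of its underside
- fan_deck: Bystander: closed colour fan deck lying flat, 48 x 160 x 29 mm, long along its y; loose; origin at the centre of its underside
- card_stack: Bystander: stack of cards, 90 x 130 x 22 mm, long along its y; loose; origin at the centre of its underside
Things that resemble listed ones, but are neither listed nor needed, are in the scene too. What is shaped like the canister but green or red is not meant.

How it is judged:
By the outcome, as a careful person would: the job done as asked, in the order asked, and still so for the second after the job is handed in, with the robot touching nothing.
It also fails if it takes over 72 s, if anything falls off the work surface, if the arm or the gripper's body presses on something with over 40 N, if the wrist force passes 120 N, or if a joint passes its speed limit or range.

### The arm

A 7-joint arm with a two-finger parallel gripper is mounted at the origin on the work surface. World frame = base frame: x ahead of the robot, y to its left, z up, the work surface at z = 0. Lengths are in m, angles in rad, forces in N, time in s.
With the tool pointing down it reaches from about 0.4 to 0.85 m from the base axis. Payload 4.5 kg.
Tool frame: the origin (TCP) lies at the very end of the fingers, on their centre line; the grasp point (between the pads) lies 19 mm behind it (r.grip_depth is the distance from the TCP to the grasp point, in m); z points along the fingers, x is the direction in which the jaws open and shut, and the axes are right-handed (so a half turn about z gives the same grasp; the last joint's range is limited). The gripper opens to 88 mm and grips with 3 to 60 N. Pads are 18 mm wide; open, the fingers measure 123 mm over their backs; the gripper's body (75 mm by 187 mm) begins 45 mm behind the grasp point.
Start: joints at [1.298, 0.689, -0.195, 1.565, 0.157, 0.902, -0.215], TCP at [0.189, -0.596, 0.199] pointing down, gripper open.
Joint ranges: [-3.01, 3.01], [-0.46, 2.08], [-1.47, 1.51], [0.13, 2.56], [-1, 4.14], [0.04, 2.09], [-2.66, 2.66]. Speed limits (rad/s): [2.57, 2.57, 3.14, 3.14, 3.14, 3.14, 3.14].

### API

Orientations are given as a unit quaternion [x, y, z, w].
In Python, from plant import r gives the robot as it stands. The module is installed in compiled form; this text tells all that it offers.
- The arm moves only by the shell command python3 -m jog 'ROWS' [FORCE]. ROWS is JSON, a list of rows, each a list of 5 numbers: the shift along the tool's x, y, z in units of 1 m (1.0 is 1 m), then the turn about the tool's z in units of 360 degrees (1.0 is 360 degrees), then the closure, from 0 (fully open) to 1 (shut). In form: [[dx, dy, dz, yaw, fingers], ...]. A call has 1 to 20 rows; each row shifts and turns the commanded pose from where the row before left it, along the tool's axes as they then stand; what a row does not reach is not made up. A row lasts 1/10 s, in which the tool goes at most 50 mm and 8.59 degrees, less where a joint would pass 70% of its speed; a pose out of reach is approached as far as the arm can. A call with a number of a shift or a turn outside -1 to 1 is refused whole. A call with a gripper value outside its range is refused whole. The fingers move at their own pace and stop on an object; FORCE is the grip in N (left out, the last holds). Time passes only in rows, so rows that do not move let the fingers close. It gives the time, the measured TCP pose, the force and the opening at its end, in the units of the state.
- r.get_state(): the state, without advancing time (a new reading comes with each control period).
- r.snapshot(name): name is "side" or "top"; returns the picture (400x640x3 uint8, red, green, blue); there is no depth.
- r.get_calibration(name): a dict with "mtx" (3x3 intrinsics, pixels), "R" (3x3) and "t" (3): a world point X has camera coordinates R X + t. Camera axes: x right, y down, z forward; pixel columns grow to the right and rows downward; lengths in m; the calibration is good to about 2 mm. A picture is of the moment at which its call begins. get_calibration takes no time and is no camera call.
- r.finish_job(): hands the job in, once; it reports no verdict.
Trained networks look in the newest picture that a camera, given by its name, has taken for a name from the list of things; names that differ only in an ending like _2 or _b are one class to them, and where a whole thing is asked for, a point or a joint stands for the part that bears it (a point fixed in the world has none). Each returns a list of dicts, best first, with "score" (0 to 1); they miss things now and then, are a little off and sometimes report something else, mostly with a low value. They report only what shows in the picture. A call takes as long as a camera call. They do not tell look-alikes from the thing itself.
- r.cut_out(thing, camera): "pixels" (400x640 bool, what is visible of it) and "rect" ([left, top, right, bottom] in pixels, round what is visible of it).
The state is a dict: "clock": time; "q": joint angles; "qd": joint speeds; "joint_torque": joint torques, N m; "tool_pos": TCP position; "eef_rot": TCP orientation; "contact_force": force on the tool from outside, world axes, zero at the start; "moment": the same for the moment, N m; "opening": opening from 0.0 (shut) to 1.0 (fully open).
Only numpy, scipy, OpenCV 4.12 (cv2) and the standard library are available. Lean on these libraries where they do the work, as an engineer would, in place of code of your own. Each camera call takes 0.05 s, during which the arm holds its last target.

## Working session

There is one attempt and no reset: what is moved stays moved. The work goes in short steps, Python scripts to look and compute and a shell command to move; the robot and the scene stay as the last step left them, time stands still between calls to the robot, and variables do not carry over. Pictures are saved under pics/ and viewed, and the job is handed in when it is done.

```bash
mkdir -p pics; python3 - <<'E'
from plant import r
import cv2
for n in("top","side"):
    im=r.snapshot(n); cv2.imwrite(f"pics/{n}0.png",im[:,:,::-1])
    c=r.get_calibration(n); print(n,c)
s=r.get_state(); print({k:s[k] for k in("clock","tool_pos","eef_rot","contact_force","opening","q")})
E
```

```text
top {'mtx': array([[464.79780213,   0.        , 321.48718294],
       [  0.        , 464.79780213, 199.0160456 ],
       [  0.        ,   0.        ,   1.        ]]), 'R': array([[-0.00247713, -0.99984439, -0.01746622],
       [-0.98437882,  0.00551295, -0.17597714],
       [ 0.17604604,  0.01675745, -0.98423929]]), 't': array([0.03898292, 0.56888167, 1.28462841])}
side {'mtx': array([[477.12850697,   0.        , 323.19430512],
       [  0.        , 477.12850697, 199.30394976],
       [  0.        ,   0.        ,   1.        ]]), 'R': array([[-0.95173802, -0.3065218 , -0.01546413],
       [-0.20585569,  0.67492246, -0.70859234],
       [ 0.22763608, -0.67121089, -0.70544862]]), 't': array([0.53821631, 0.16081103, 1.36096653])}
{'clock': 0.1, 'tool_pos': array([ 0.18854604, -0.59522878,  0.1981901 ]), 'eef_rot': array([ 8.06878364e-01, -5.90717057e-01, -6.85476756e-04, -4.40235885e-04]), 'contact_force': array([ 0.66101989, -0.37213336,  0.32977802]), 'opening': 0.9999363361447503, 'q': array([ 1.29777755,  0.68990597, -0.19453828,  1.56622868,  0.15729482,
        0.90247841, -0.21510315])}
```

View pics/top0.png

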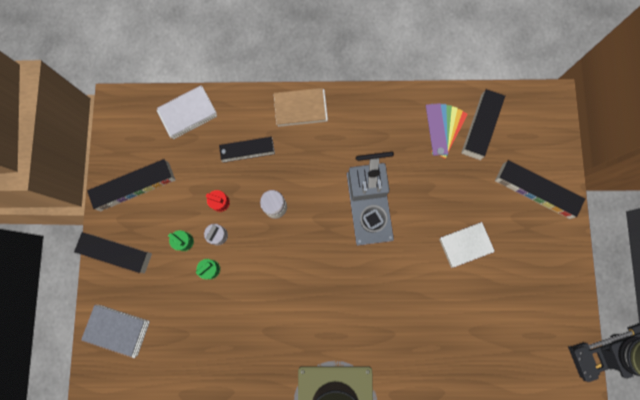

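View pics/side0.png

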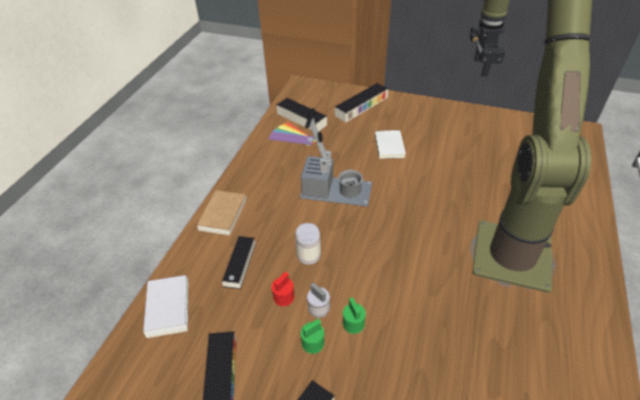

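Top view: the silver bar-grip canister is at (215,233). Look-alikes are red (217,200), green (180,240) and (206,269), and the tin (272,203), which has no grip. The dosing unit is at (373,215) and the clamp handle at (375,156). I'll crop close to check this and measure.

```bash
cat > h.py <<'E'
from plant import r
import numpy as np, cv2
C={n:r.get_calibration(n) for n in("top","side")}
def proj(n,X):
    c=C[n]; p=c["mtx"]@(c["R"]@np.asarray(X,float)+c["t"]); return p[:2]/p[2]
def ray(n,uv,z):
    c=C[n]; d=c["R"].T@np.linalg.inv(c["mtx"])@np.array([uv[0],uv[1],1.]); o=-c["R"].T@c["t"]
    return o+d*(z-o[2])/d[2]
def crop(n,im,x0,y0,x1,y1,s,name):
    k=cv2.resize(im[y0:y1,x0:x1,::-1],None,fx=s,fy=s,interpolation=cv2.INTER_CUBIC); cv2.imwrite("pics/"+name,k)
E
python3 - <<'E'
from h import *
a=r.snapshot("top"); b=r.snapshot("side")
np.save("top0.npy",a);np.save("side0.npy",b)
for n in("top","side"):
  for t in("canister","cradle","clamp_handle","tin"):
    for d in r.cut_out(t,n):
        ys,xs=np.nonzero(d["pixels"]); print(n,t,round(d["score"],2),d["rect"],xs.mean().round(1),ys.mean().round(1),len(xs))
crop("top",a,160,180,300,290,5,"c1.png"); crop("top",a,330,140,420,255,5,"c2.png")
k1=cv2.resize(b[265:365,260:390,::-1],None,fx=5,fy=5,interpolation=cv2.INTER_CUBIC);cv2.imwrite("pics/c3.png",k1)
E
```

```text
top canister 0.83 [205.9, 225.6, 226.8, 244.6] 215.6 234.7 385
top canister 0.83 [169.0, 229.6, 193.2, 251.3] 180.6 240.8 424
top canister 0.79 [205.1, 188.8, 231.3, 213.2] 217.8 200.6 403
top canister 0.72 [196.2, 258.7, 219.1, 280.9] 207.9 269.3 426
top cradle 0.58 [346.4, 152.5, 394.0, 245.3] 370.1 198.2 2993
top clamp_handle 0.77 [356.6, 155.4, 395.0, 188.4] 374.3 165.5 435
top tin 0.77 [260.4, 194.0, 285.8, 221.5] 272.6 204.5 555
top tin 0.68 [356.6, 150.9, 392.5, 187.7] 374.3 164.9 508
side canister 0.95 [298.9, 320.7, 326.2, 357.0] 312.6 336.9 707
side canister 0.86 [306.2, 283.2, 331.4, 318.5] 317.9 301.3 622
side canister 0.77 [342.1, 299.8, 365.1, 334.3] 353.6 317.1 652
side canister 0.74 [273.1, 269.0, 294.3, 309.1] 283.0 290.7 568
side canister 0.58 [372.6, 133.2, 406.1, 160.6] 389.7 144.7 762
side cradle 0.59 [297.6, 105.7, 373.5, 205.5] 330.7 177.1 2804
side cradle 0.33 [295.1, 223.2, 320.9, 268.2] 308.0 243.7 888
side clamp_handle 0.88 [303.0, 108.2, 329.2, 158.6] 315.6 131.8 355
side tin 0.62 [294.9, 224.6, 322.2, 265.0] 308.1 243.7 884
side tin 0.47 [222.2, 236.6, 255.9, 286.8] 238.7 262.2 1069
```

View pics/c1.png

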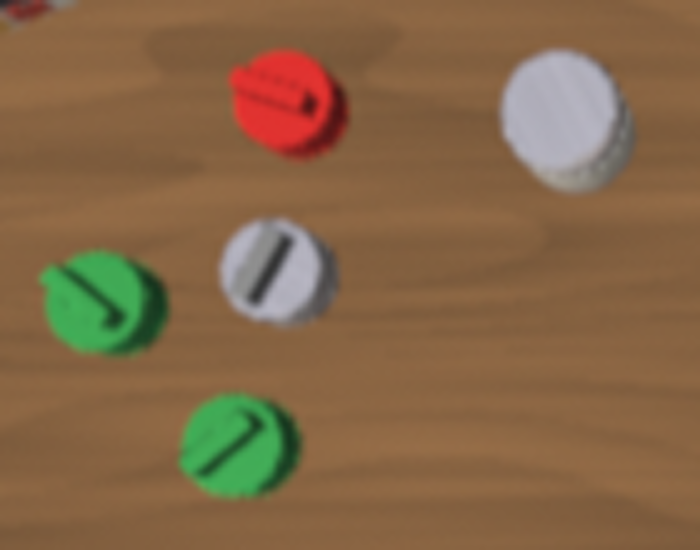

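View pics/c2.png

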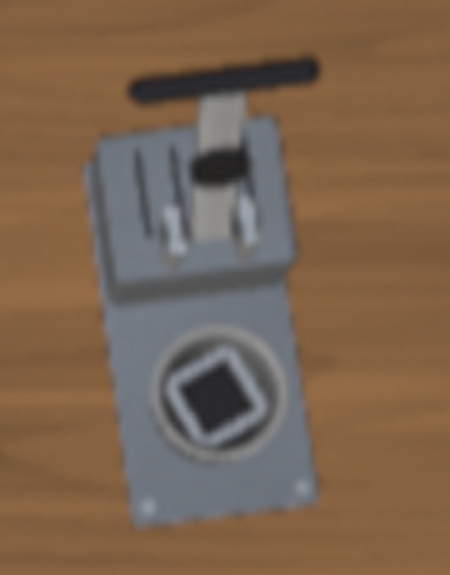

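View pics/c3.png

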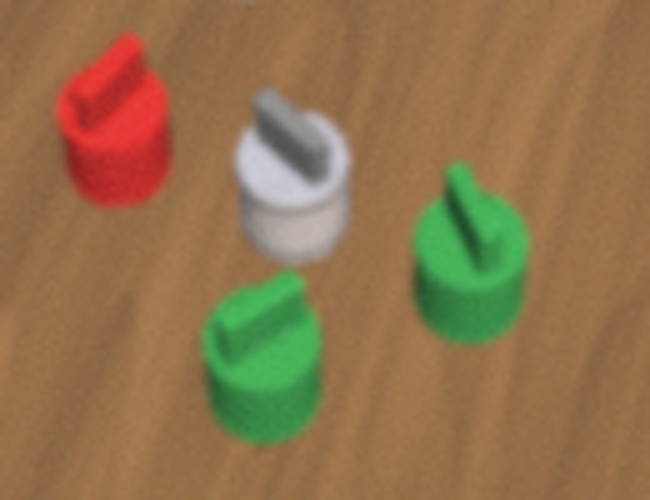

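The crops confirm the choice: silver with a bar grip at top (215,233) and side (318,300). The seat's square frame shows in the ring at about (373,219), turned. Next I'll fit models to the pictures for exact poses.

```bash
cat >> h.py <<'E'
def hullmask(n,P):
    m=np.zeros((400*4,640*4),np.uint8)
    p=np.array([proj(n,x) for x in P]); h=cv2.convexHull(((p+0.5)*4).astype(np.float32)).astype(np.int32)
    cv2.fillConvexPoly(m,h,1); return m
def cyl(x,y,rad,z0,z1):
    t=np.linspace(0,2*np.pi,40,endpoint=False)
    return [(x+rad*np.cos(a),y+rad*np.sin(a),z) for a in t for z in(z0,z1)]
def box(x,y,yaw,lx,ly,z0,z1):
    c,s=np.cos(yaw),np.sin(yaw)
    return [(x+c*a-s*b,y+s*a+c*b,z) for a,b in((-lx/2,-ly/2),(lx/2,-ly/2),(lx/2,ly/2),(-lx/2,ly/2)) for z in(z0,z1)]
E
python3 - <<'E'
from h import *
from scipy.optimize import minimize
a=np.load("top0.npy");b=np.load("side0.npy")
r.snapshot("top");r.snapshot("side")
M={}
for n,u in(("top",(215,235)),("side",(318,301))):
    for d in r.cut_out("canister",n):
        ys,xs=np.nonzero(d["pixels"])
        if np.hypot(xs.mean()-u[0],ys.mean()-u[1])<5: M[n]=cv2.resize(d["pixels"].astype(np.uint8),None,fx=4,fy=4,interpolation=cv2.INTER_NEAREST);break
print(ray("top",(214.4,234),.069))
def cost(p,ns=("top","side")):
    c=0
    for n in ns:
        if n not in M: continue
        m=hullmask(n,cyl(p[0],p[1],.028,.014,.069))|hullmask(n,box(p[0],p[1],p[2],.044,.012,.069,.103))
        c+=1-(m&M[n]).sum()/(m|M[n]).sum()
    return c
x0=ray("top",(214.4,234),.069)
for ns in(("top","side"),("top",),("side",)):
  best=min((minimize(cost,[x0[0],x0[1],y],args=(ns,),method="Nelder-Mead",options=dict(initial_simplex=[[x0[0],x0[1],y],[x0[0]+.01,x0[1],y],[x0[0],x0[1]+.01,y],[x0[0],x0[1],y+.3]])) for y in(-.3,-.6,-.9)),key=lambda q:q.fun); print(ns,best.x,best.fun)
# ring
for z,uv in((.066,(330+219/5,140+393/5)),(.042,(330+215/5,140+396/5))): print(z,ray("top",uv,z))
# bar overlay
E
```

```text
[0.46770339 0.33726944 0.069     ]
('top', 'side') [ 0.46734436  0.33885835 -0.4932809 ] 0.18200726646934073
('top',) [ 0.4673      0.33957231 -0.30796739] 0.06075910621365166
('side',) [ 0.46936785  0.33504369 -0.20647727] 0.09091807490858783
0.066 [ 0.50952548 -0.11060955  0.066     ]
0.042 [ 0.51104753 -0.11059135  0.042     ]
```

```bash
cat > ov.py <<'E'
from h import *
def draw(n,im,x0,y0,x1,y1,s,polys,name):
    k=cv2.resize(im[y0:y1,x0:x1,::-1],None,fx=s,fy=s,interpolation=cv2.INTER_CUBIC)
    for P,col in polys:
        p=np.array([proj(n,x) for x in P]); q=((p+0.5-[x0,y0])*s).round().astype(np.int32)
        cv2.polylines(k,[q],True,col,1)
    return k
def circ(x,y,rad,z): return cyl(x,y,rad,z,z)[::2]
def rect(x,y,yaw,lx,ly,z): return box(x,y,yaw,lx,ly,z,z)[::2]
E
python3 - <<'E'
from ov import *
a=np.load("top0.npy");b=np.load("side0.npy")
def can(x,y,w): return [(circ(x,y,.028,.069),(0,0,255)),(circ(x,y,.028,.014),(255,0,0)),(rect(x,y,w,.044,.012,.103),(0,255,0)),(rect(x,y,w,.044,.012,.069),(0,255,255))]
P=can(.4675,.3375,-.52)
k1=draw("top",a,198,218,233,250,11,P,"");k2=draw("side",b,298,278,338,323,9,P,"")
h=max(k1.shape[0],k2.shape[0]);o=np.zeros((h,k1.shape[1]+k2.shape[1],3),np.uint8);o[:k1.shape[0],:k1.shape[1]]=k1;o[:k2.shape[0],k1.shape[1]:]=k2
cv2.imwrite("pics/o1.png",o)
x,y,w=.510,-.1106,.10
c,s=np.cos(w),np.sin(w)
f=lambda d:(x+c*d,y+s*d)
P=[(circ(x,y,.039,.066),(0,0,255)),(circ(x,y,.0335,.066),(255,0,0)),(rect(*f(.107),w,.086,.104,.095),(0,255,0)),(rect(*f(.05),w,.22,.11,.01),(0,255,255)),(rect(x,y,w+.3,.035,.035,.042),(255,255,0))]
k=draw("top",a,340,145,400,250,6,P,"");k2=draw("side",b,295,140,380,210,5,P,"")
h=max(k.shape[0],k2.shape[0]);o=np.zeros((h,k.shape[1]+k2.shape[1],3),np.uint8);o[:k.shape[0],:k.shape[1]]=k;o[:k2.shape[0],k.shape[1]:]=k2
cv2.imwrite("pics/o2.png",o)
E
```

```text
(no output)
```

View pics/o1.png

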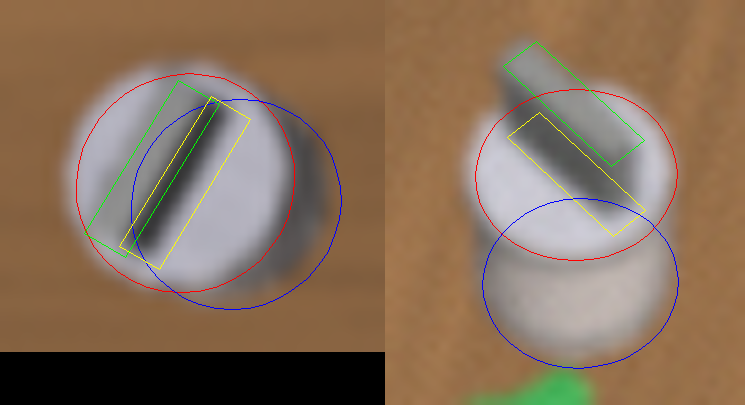

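View pics/o2.png

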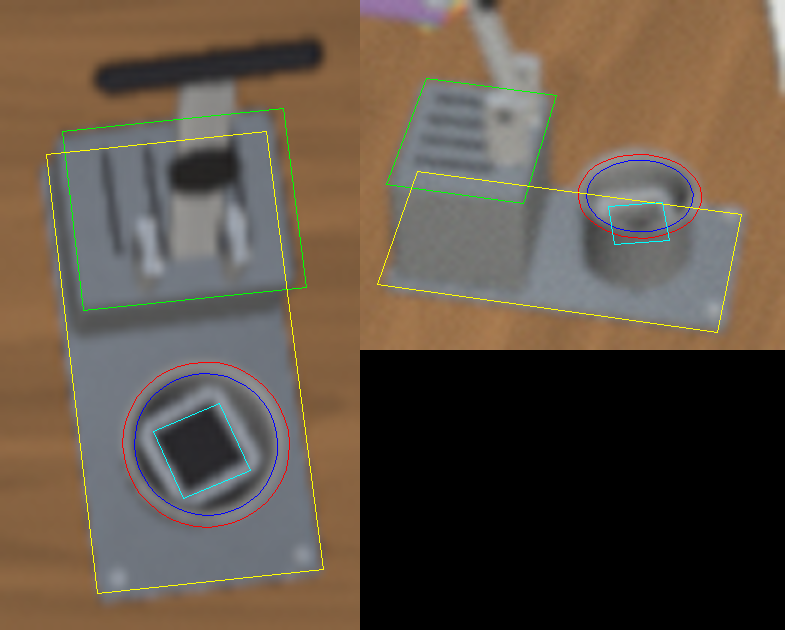

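```bash
python3 - <<'E'
from ov import *
a=np.load("top0.npy")
# metric warp: plane z -> image 4000px/m around (x,y)
def warp(n,im,x,y,z,half=.06,s=5000):
    N=int(2*half*s); pts=np.array([[x+half,y+half],[x+half,y-half],[x-half,y-half],[x-half,y+half]])
    src=np.array([proj(n,(p[0],p[1],z)) for p in pts],np.float32); dst=np.array([[0,0],[N,0],[N,N],[0,N]],np.float32)
    return cv2.warpPerspective(im[:,:,::-1],cv2.getPerspectiveTransform(src,dst),(N,N),flags=cv2.INTER_CUBIC)
k=warp("top",a,.51,-.1106,.042,.04)
g=cv2.cvtColor(k,cv2.COLOR_BGR2GRAY)
cv2.imwrite("pics/s.png",k)
c=g.shape[0]//2
for th in(70,80,90,100):
    m=(g<th).astype(np.uint8); nl,lab,st,cen=cv2.connectedComponentsWithStats(m)
    l=lab[c-5,c]; 
    if l==0: continue
    cnt=max(cv2.findContours((lab==l).astype(np.uint8),0,2)[0],key=cv2.contourArea); (cx,cy),(w,h),an=cv2.minAreaRect(cnt)
    print(th,.51+.04-cy/5000,-.1106+.04-cx/5000,w/5,h/5,an)
    if abs(th-80)<1: cv2.drawContours(k,[np.intp(cv2.boxPoints(((cx,cy),(w,h),an)))],0,(0,255,255),1)
v=warp("top",np.load("top0.npy"),.468,.338,.103,.04)
cv2.imwrite("pics/s.png",np.hstack([k,v]))
E
```

```text
70 0.5113064117431642 -0.10960176696777343 30.185153198242187 30.344985961914062 60.42216110229492
80 0.5113199829101563 -0.10961685791015624 31.38223876953125 31.550515747070314 60.68999481201172
90 0.5112929138183594 -0.10965393981933594 32.631509399414064 32.61653137207031 60.875946044921875
100 0.511331787109375 -0.1096781982421875 33.727593994140626 33.615911865234374 60.75117111206055
```

View pics/s.png

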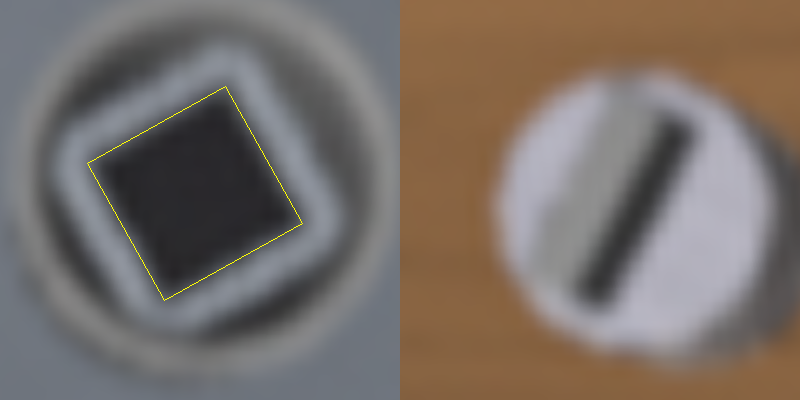

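Fits: the socket square is turned about 29.2° in the world and centred near (0.511,-0.110). The canister bar lies at about -24.5°, near (0.468,0.338). Next, a helper that works out move amounts in the tool's axes.

```bash
cat > g.py <<'E'
import sys,numpy as np
from plant import r
from scipy.spatial.transform import Rotation as Ro
def st(p=True):
    s=r.get_state(); R=Ro.from_quat(s["eef_rot"]).as_matrix(); yaw=np.degrees(np.arctan2(R[1,0],R[0,0]))
    if p: print("t",round(s["clock"],2),"pos",s["tool_pos"].round(4),"yaw",yaw.round(2),"tilt",np.degrees(np.arccos(-R[2,2])).round(2),"F",s["contact_force"].round(2),"M",s["moment"].round(2),"op",round(s["opening"],3),"q",s["q"].round(2))
    return s,R,yaw
if __name__=="__main__":
    s,R,yaw=st()
    if len(sys.argv)>3:
        x,y,z=map(float,sys.argv[1:4]); d=R.T@(np.array([x,y,z])-s["tool_pos"])
        n=np.ceil(np.linalg.norm(d)/.04); print("tool shift",d.round(4),"rows",n,"each",(d/max(n,1)).round(4))
    if len(sys.argv)>4:
        w=(float(sys.argv[4])-yaw+180)%360-180; print("turn deg world",round(w,2),"-> tool rev",round(-w/360,4),"rows",np.ceil(abs(w)/8))
E
python3 g.py .41 -.2 .26; python3 - <<'E'
from h import *
for u in((217.5,200.5),(180,240.5),(207,269),(272.5,204)): print(ray("top",u,.069))
E
```

```text
t 0.8 pos [ 0.1888 -0.5958  0.199 ] yaw -72.42 tilt 0.01 F [-0.41  0.73  0.08] M [0.01 0.01 0.01] op 0.998 q [ 1.3   0.69 -0.19  1.57  0.16  0.9  -0.22]
tool shift [-0.3105 -0.3305 -0.0611] rows 12.0 each [-0.0259 -0.0275 -0.0051]
[0.56314809 0.33207008 0.069     ]
[0.44984556 0.43342424 0.069     ]
[0.37056495 0.35414221 0.069     ]
[0.5522109  0.17522778 0.069     ]
```

```bash
python3 -m jog '[[-0.026,-0.0275,-0.005,0,0],[-0.026,-0.0275,-0.005,0,0],[-0.026,-0.0275,-0.005,0,0],[-0.026,-0.0275,-0.005,0,0],[-0.026,-0.0275,-0.005,0,0],[-0.026,-0.0275,-0.005,0,0],[-0.026,-0.0275,-0.005,-0.02,0],[-0.026,-0.0275,-0.005,0,0],[-0.026,-0.0275,-0.005,0,0],[-0.026,-0.0275,-0.005,0,0],[-0.026,-0.0275,-0.005,0,0],[-0.026,-0.0275,-0.005,0,0],[0,0,0,0,0]]'; python3 g.py .44 .1 .25 65.3
```

```text
clock: 2.1
tool_pos: [0.3906, -0.1835, 0.26]
eef_rot: [0.845, -0.535, 0.001, -0.002]
contact_force: [0.3, -1.0, 0.0]
opening: 1.001
t 2.1 pos [ 0.3906 -0.1835  0.26  ] yaw -64.67 tilt 0.22 F [ 0.32 -1.    0.02] M [-0.05 -0.01 -0.03] op 1.001 q [ 0.53  0.36 -0.27  2.03  0.13  0.77 -0.95]
tool shift [-0.2351 -0.1659  0.0105] rows 8.0 each [-0.0294 -0.0207  0.0013]
turn deg world 129.97 -> tool rev -0.361 rows 17.0
```

```bash
python3 -m jog '[[0,0,0,-0.0226,0.5],[0,0,0,-0.0226,0.5],[0,0,0,-0.0226,0.5],[0,0,0,-0.0226,0.5],[0,0,0,-0.0226,0.5],[0,0,0,-0.0226,0.5],[0,0,0,-0.0226,0.5],[0,0,0,-0.0226,0.5],[0,0,0,-0.0226,0.5],[0,0,0,-0.0226,0.5],[0,0,0,-0.0226,0.5],[0,0,0,-0.0226,0.5],[0,0,0,-0.0226,0.5],[0,0,0,-0.0226,0.5],[0,0,0,-0.0226,0.5],[0,0,0,-0.0226,0.5],[0,0,0,0,0.5]]'; python3 g.py .44 .1 .25 65.3
```

```text
clock: 3.8
tool_pos: [0.3873, -0.1894, 0.2587]
eef_rot: [0.844, 0.537, -0.0, -0.0]
contact_force: [0.2, -0.1, -0.2]
opening: 0.499
t 3.8 pos [ 0.3873 -0.1894  0.2587] yaw 64.9 tilt 0.02 F [ 0.16 -0.07 -0.17] M [ 0.03 -0.13 -0.06] op 0.499 q [ 0.96  0.46 -0.9   2.01  0.47  0.89  0.94]
tool shift [ 0.2844 -0.075   0.0088] rows 8.0 each [ 0.0356 -0.0094  0.0011]
turn deg world 0.4 -> tool rev -0.0011 rows 1.0
```

Now to just above the canister, staying high.

```bash
python3 -m jog '[[0.0356,-0.0094,0.001,-0.001,0.5],[0.0356,-0.0094,0.001,0,0.5],[0.0356,-0.0094,0.001,0,0.5],[0.0356,-0.0094,0.001,0,0.5],[0.0356,-0.0094,0.001,0,0.5],[0.0356,-0.0094,0.001,0,0.5],[0.0356,-0.0094,0.001,0,0.5],[0.0356,-0.0094,0.001,0,0.5],[0.03,0.0057,0,0,0.5],[0.03,0.0057,0,0,0.5],[0.03,0.0057,0,0,0.5],[0.03,0.0057,0,0,0.5],[0.03,0.0057,0,0,0.5],[0.03,0.0057,0,0,0.5],[0.03,0.0057,0,0,0.5],[0,0,0,0,0.5],[0,0,0,0,0.5]]'; python3 g.py .468 .338 .18 65.3
```

```text
clock: 5.5
tool_pos: [0.5623, 0.2754, 0.2504]
eef_rot: [0.842, 0.539, -0.001, 0.0]
contact_force: [-0.5, -1.3, 0.4]
opening: 0.501
t 5.5 pos [0.5623 0.2754 0.2504] yaw 65.2 tilt 0.07 F [-0.46 -1.25  0.39] M [ 0.01 -0.13  0.  ] op 0.501 q [-0.13  0.73 -0.77  1.48  0.53  1.16  0.15]
tool shift [ 0.0174 -0.1118  0.0704] rows 4.0 each [ 0.0043 -0.028   0.0176]
turn deg world 0.1 -> tool rev -0.0003 rows 1.0
```

```bash
python3 -m jog '[[0.0043,-0.028,0.017,0,0.5],[0.0043,-0.028,0.017,0,0.5],[0.0043,-0.028,0.017,0,0.5],[0.0043,-0.028,0.017,0,0.5],[0,0,0,0,0.5],[0,0,0,0,0.5]]'; python3 g.py .468 .338 .18 65.3
python3 - <<'E'
from h import *
a=r.snapshot("top");b=r.snapshot("side");np.save("top1.npy",a);np.save("side1.npy",b)
crop("top",a,150,160,290,290,4,"t1.png");crop("side",b,240,200,400,350,4,"sd1.png")
E
```

```text
clock: 6.1
tool_pos: [0.468, 0.3367, 0.1831]
eef_rot: [0.842, 0.539, -0.0, 0.001]
contact_force: [0.8, -1.4, -0.1]
opening: 0.498
t 6.1 pos [0.468  0.3367 0.1831] yaw 65.27 tilt 0.11 F [ 0.85 -1.41 -0.12] M [-0.05 -0.16 -0.01] op 0.498 q [-0.29  0.73 -0.73  1.72  0.59  0.93 -0.12]
tool shift [ 0.0012 -0.0005  0.003 ] rows 1.0 each [ 0.0012 -0.0005  0.003 ]
turn deg world 0.03 -> tool rev -0.0001 rows 1.0
```

View pics/sd1.png

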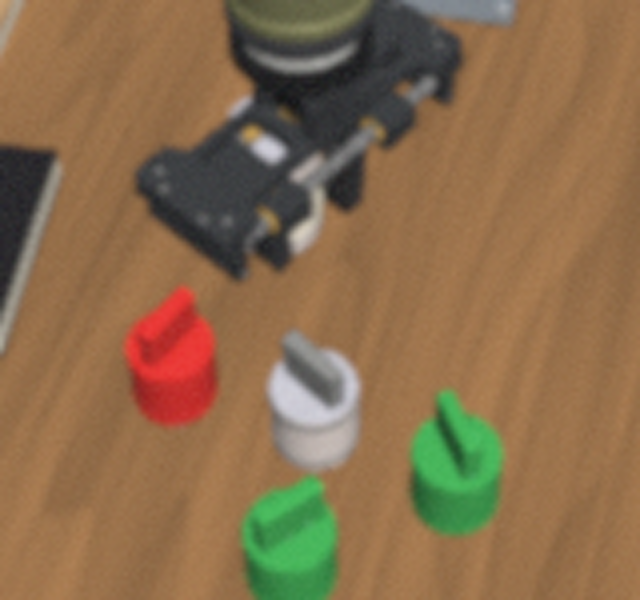

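View pics/t1.png

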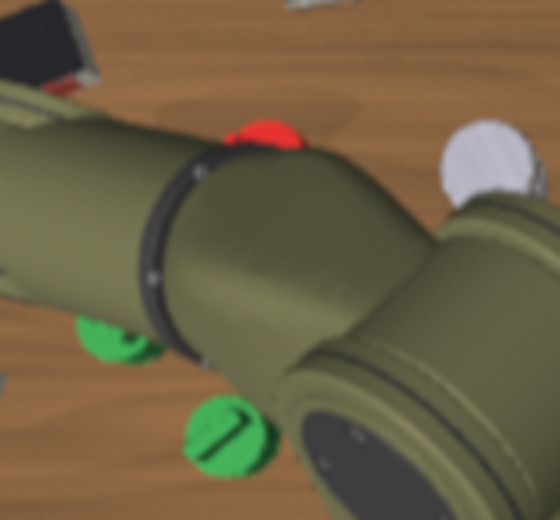

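Side view: the hand is above the silver canister and the jaws (upper right to lower left) lie across its bar. The top view is blocked by the arm. Descending.

```bash
python3 -m jog '[[0.001,0,0.03,0,0.5],[0,0,0.03,0,0.5],[0,0,0.02,0,0.5],[0,0,0.01,0,0.5],[0,0,0.01,0,0.5],[0,0,0.006,0,0.5],[0,0,0.002,0,0.5],[0,0,0,0,0.5]]'; python3 g.py .468 .338 .073 65.3
```

```text
clock: 7.0
tool_pos: [0.4686, 0.3393, 0.0753]
eef_rot: [0.842, 0.54, 0.0, -0.0]
contact_force: [0.4, 0.2, -0.5]
opening: 0.499
t 7.0 pos [0.4686 0.3393 0.0753] yaw 65.3 tilt 0.04 F [ 0.45  0.24 -0.47] M [-0.01 -0.15 -0.01] op 0.499 q [-0.35  0.87 -0.62  1.8   0.74  0.72 -0.25]
tool shift [-0.0014 -0.      0.0023] rows 1.0 each [-0.0014 -0.      0.0023]
turn deg world -0.0 -> tool rev 0.0 rows 1.0
```

```bash
python3 - <<'E'
from h import *
b=r.snapshot("side");np.save("side2.npy",b)
crop("side",b,270,250,370,340,7,"sd2.png")
E
```

```text
(no output)
```

View pics/sd2.png

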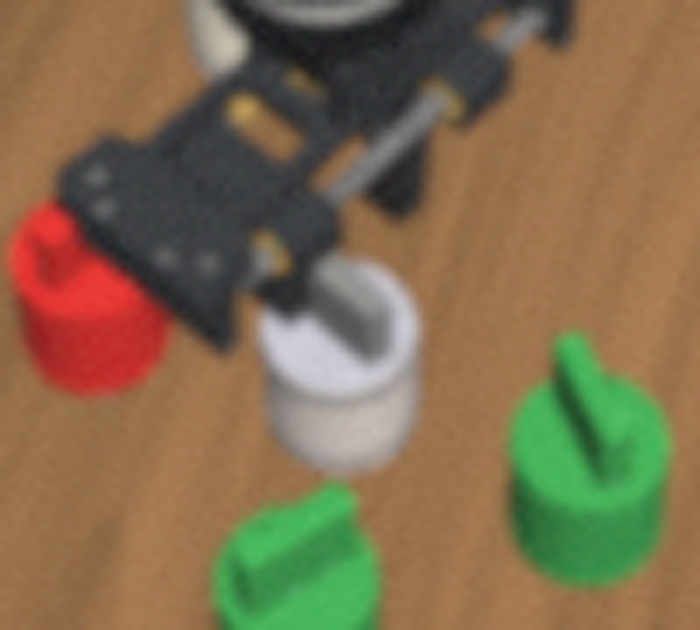

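```bash
python3 - <<'E'
from ov import *
from g import st
s,R,yaw=st()
b=np.load("side2.npy"); p=s["tool_pos"]; X=R[:,0]*.022;Y=R[:,1]*.009
tip=lambda k:[p+k*X+Y,p+k*X-Y,p+k*(X+R[:,0]*.01)-Y,p+k*(X+R[:,0]*.01)+Y]
k=draw("side",b,270,250,370,340,7,[(tip(1),(0,0,255)),(tip(-1),(0,255,255)),(rect(.4675,.338,-.43,.044,.012,.103),(0,255,0)),(circ(.4675,.338,.028,.069),(255,0,0))],"")
cv2.imwrite("pics/o3.png",k)
E
```

```text
t 7.05 pos [0.4686 0.3394 0.0754] yaw 65.31 tilt 0.06 F [-0.16 -0.19 -0.39] M [ 0.03 -0.19 -0.  ] op 0.497 q [-0.35  0.87 -0.62  1.8   0.74  0.72 -0.25]
```

View pics/o3.png

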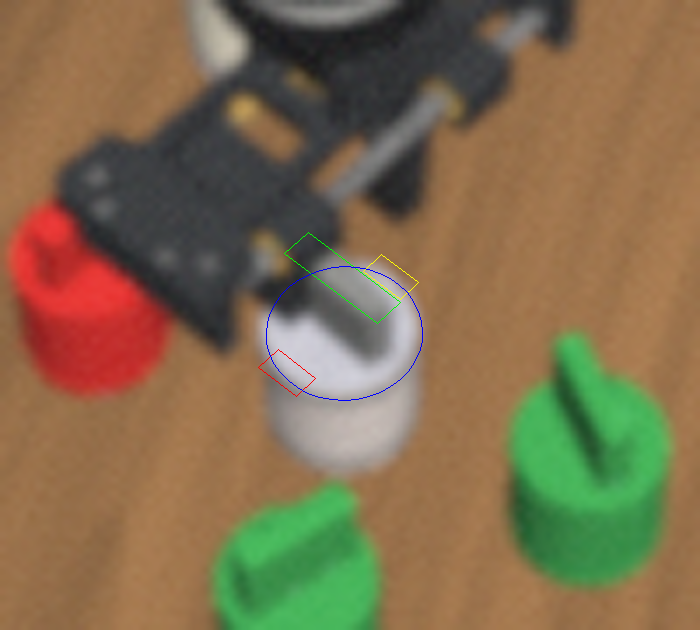

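```bash
python3 - <<'E'
from ov import *
from g import st
s,R,yaw=st(0)
b=np.load("side1.npy"); p=np.array([.468,.3367,.1831]); X=R[:,0]*.022;Y=R[:,1]*.009;Z=R[:,2]
tip=lambda k,d:[p+k*X+Y-d*Z,p+k*X-Y-d*Z,p+k*(X+R[:,0]*.01)-Y-d*Z,p+k*(X+R[:,0]*.01)+Y-d*Z]
k=draw("side",b,270,195,370,285,7,[(tip(1,0),(0,0,255)),(tip(-1,0),(0,255,255)),(tip(1,.03),(255,0,255)),(tip(-1,.03),(255,255,0))],"")
cv2.imwrite("pics/o4.png",k)
E
```

```text
(no output)
```

View pics/o4.png

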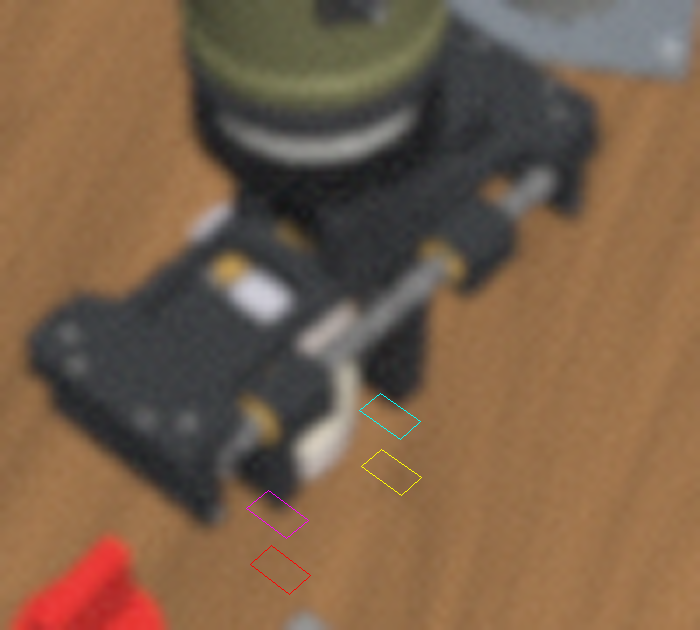

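```bash
python3 - <<'E'
from ov import *
from g import st
s,R,yaw=st(0)
a=np.load("side1.npy"); p=np.array([.468,.3367,.1831])
def body(off): 
    q=p+off-R[:,2]*.064
    return [q+R[:,0]*i*.0935+R[:,1]*j*.0375 for i,j in((1,1),(1,-1),(-1,-1),(-1,1))]
b=np.load("side1.npy")
k=draw("side",b,255,190,375,280,6,[(body(np.zeros(3)),(0,0,255)),(body(np.array([0,0,.034])),(0,255,255))],"")
cv2.imwrite("pics/o5.png",k)
E
```

```text
(no output)
```

View pics/o5.png

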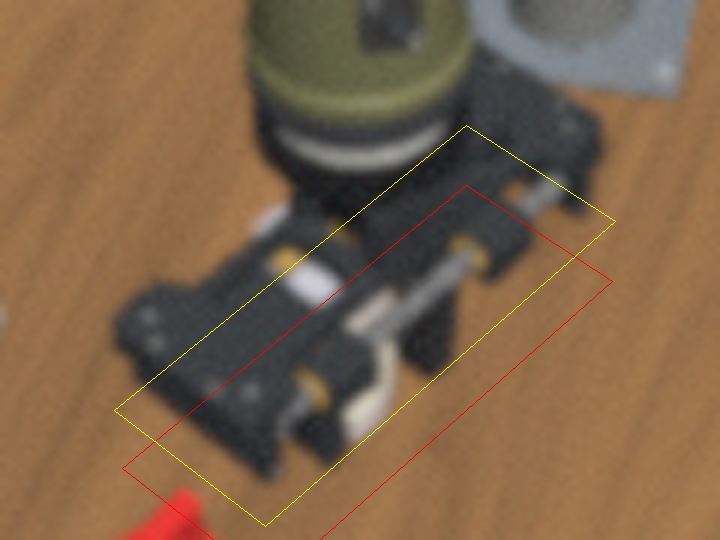

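```bash
python3 - <<'E'
from ov import *
from scipy.spatial.transform import Rotation as Ro
p=np.array([.1885,-.5952,.1982]);R=Ro.from_quat([.80688,-.590717,0,0]).as_matrix()
X=R[:,0]*.044;Y=R[:,1]*.009
q=p-R[:,2]*.064
bd=[q+R[:,0]*i*.0935+R[:,1]*j*.0375 for i,j in((1,1),(1,-1),(-1,-1),(-1,1))]
tip=lambda k:[p+k*X+Y,p+k*X-Y,p+k*(X+R[:,0]*.0175)-Y,p+k*(X+R[:,0]*.0175)+Y]
P=[(bd,(0,0,255)),(tip(1),(0,255,0)),(tip(-1),(0,255,255))]
k=draw("side",np.load("side0.npy"),440,0,540,100,6,P,"")
k2=draw("top",np.load("top0.npy"),560,310,640,400,6,P,"")
print(proj("top",p),proj("side",p), proj("top",(0,0,0)),proj("side",(0,0,0)))
o=np.zeros((600,k.shape[1]+k2.shape[1],3),np.uint8);o[:k.shape[0],:k.shape[1]]=k;o[:k2.shape[0],k.shape[1]:]=k2
cv2.imwrite("pics/o6.png",cv2.resize(o,None,fx=.7,fy=.7))
E
```

```text
[584.7038361  343.19100178] [477.55357279  78.80016943] [335.59178754 404.84595537] [511.88251863 255.68118413]
```

View pics/o6.png

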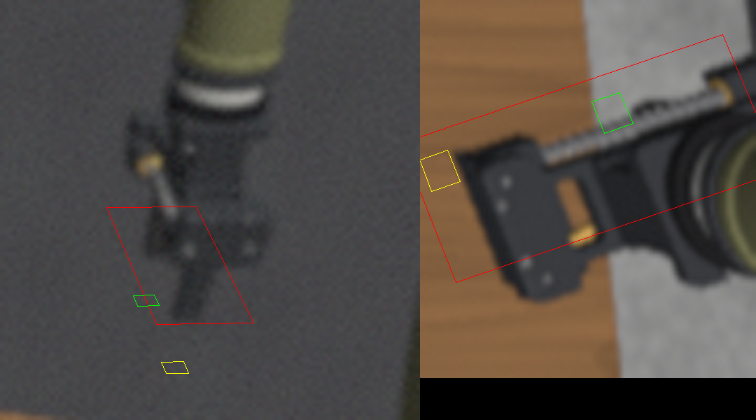

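The drawn fingertips lie about 10 px below the seen ones. A gentle close settles it: on the bar it stops at 12/88 = 0.136.

```bash
python3 -m jog '[[-0.001,0,0,0,0.7],[0,0,0,0,0.9],[0,0,0,0,1],[0,0,0,0,1],[0,0,0,0,1],[0,0,0,0,1],[0,0,0,0,1],[0,0,0,0,1]]' 8; python3 g.py
python3 - <<'E'
from h import *
b=r.snapshot("side");np.save("side3.npy",b)
crop("side",b,270,250,370,340,7,"sd3.png")
E
```

```text
clock: 7.85
tool_pos: [0.4679, 0.3381, 0.0749]
eef_rot: [0.842, 0.54, -0.0, 0.0]
contact_force: [0.2, -0.8, 0.2]
opening: 0.009
t 7.85 pos [0.4679 0.3381 0.0749] yaw 65.32 tilt 0.0 F [ 0.18 -0.85  0.21] M [ 0.04 -0.14 -0.01] op 0.009 q [-0.35  0.87 -0.62  1.8   0.74  0.72 -0.25]
```

View pics/sd3.png

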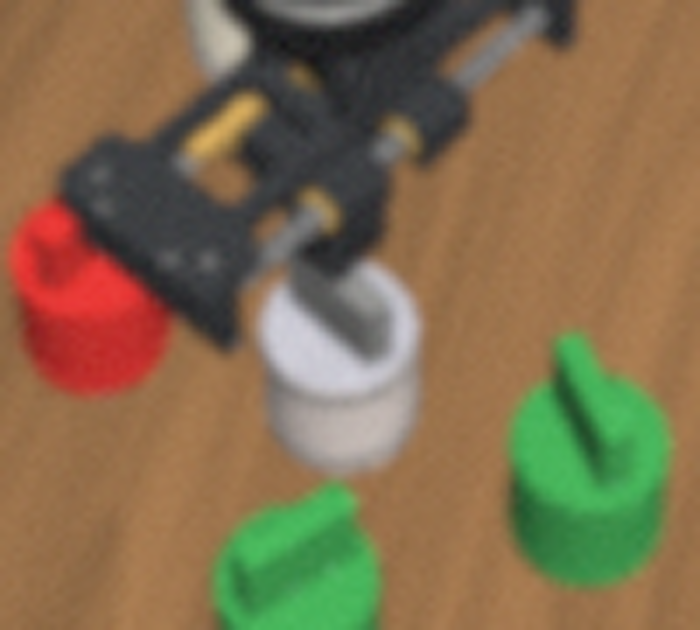

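The fingers shut fully (0.009), so the bar is not between them and the canister hasn't moved. The seen tip is at side pixel (319,289). Working out where that puts the tool.

```bash
python3 - <<'E'
from h import *
print(proj("side",(.4679,.3381,.0749)))
for z in(.06,.075,.09,.105,.12): print(z,ray("side",(319.3,288.6),z))
a=r.snapshot("top")
crop("top",a,120,120,300,290,4,"t3.png")
E
```

```text
[318.41572316 295.56053109]
0.06 [0.47574932 0.3081612  0.06      ]
0.075 [0.472225   0.31787067 0.075     ]
0.09 [0.46870067 0.32758014 0.09      ]
0.105 [0.46517635 0.33728961 0.105     ]
0.12 [0.46165202 0.34699908 0.12      ]
```

View pics/t3.png

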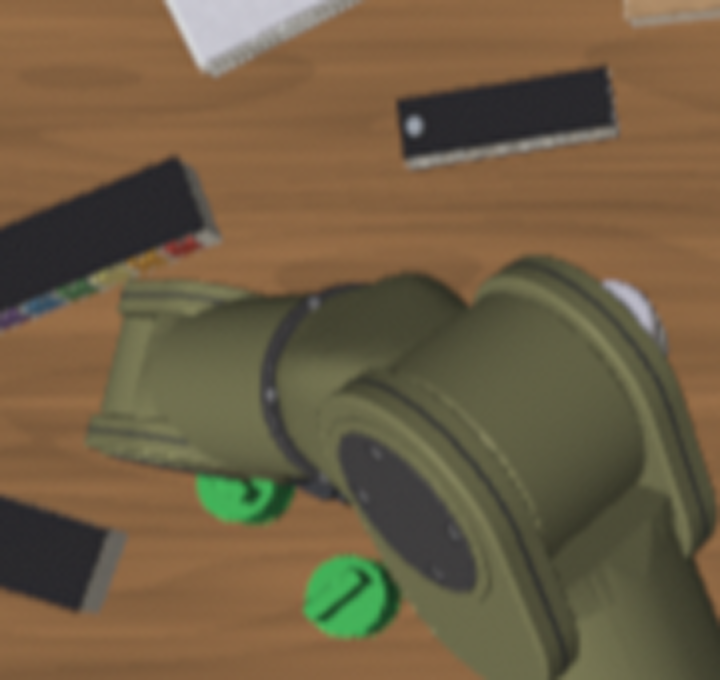

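The only position that fits sight and feel is tips at z≈0.105, directly over the canister. So the tool really sits about 30 mm higher than it reads. Reopening, then going down in small steps while watching the force.

```bash
python3 -m jog '[[0,0,0,0,0.5],[0,0,0,0,0.5],[0,0,0,0,0.5],[0,0,0,0,0.5],[0,0,0,0,0.5],[0,0,0.005,0,0.5],[0,0,0.005,0,0.5],[0,0,0.005,0,0.5],[0,0,0,0,0.5]]'; python3 g.py
python3 - <<'E'
from h import *
b=r.snapshot("side");np.save("side4.npy",b)
crop("side",b,270,250,370,340,7,"sd4.png")
E
```

```text
clock: 8.85
tool_pos: [0.4674, 0.3376, 0.0589]
eef_rot: [0.842, 0.54, -0.001, 0.0]
contact_force: [-0.1, -0.3, 0.2]
opening: 0.498
t 8.85 pos [0.4674 0.3376 0.0589] yaw 65.32 tilt 0.1 F [-0.07 -0.33  0.18] M [-0.03 -0.12 -0.04] op 0.498 q [-0.36  0.89 -0.61  1.81  0.76  0.69 -0.27]
```

View pics/sd4.png

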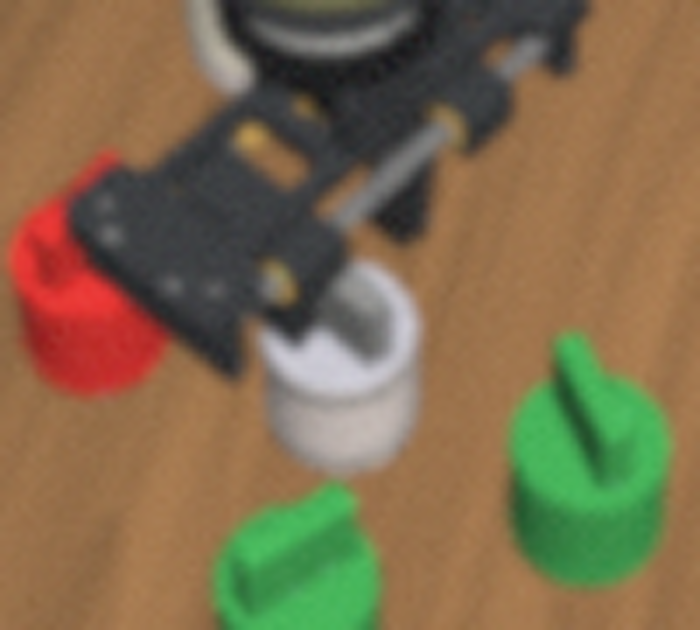

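```bash
python3 -m jog '[[0,0,0.004,0,0.5],[0,0,0.004,0,0.5],[0,0,0.004,0,0.5],[0,0,0,0,0.5]]'; python3 g.py;  python3 -m jog '[[0,0,0,0,0.8],[0,0,0,0,1],[0,0,0,0,1],[0,0,0,0,1],[0,0,0,0,1],[0,0,0,0,1]]' 8; python3 g.py
```

```text
clock: 9.3
tool_pos: [0.4676, 0.3378, 0.0473]
eef_rot: [0.842, 0.54, -0.001, 0.0]
contact_force: [0.9, 0.3, -0.8]
opening: 0.502
t 9.3 pos [0.4676 0.3378 0.0473] yaw 65.32 tilt 0.06 F [ 0.92  0.33 -0.78] M [-0.01 -0.15 -0.02] op 0.502 q [-0.37  0.9  -0.59  1.81  0.78  0.67 -0.28]
clock: 9.9
tool_pos: [0.4679, 0.3384, 0.048]
eef_rot: [0.842, 0.54, 0.0, -0.0]
contact_force: [-0.8, -0.7, 0.7]
opening: 0.135
t 9.9 pos [0.4679 0.3384 0.048 ] yaw 65.32 tilt 0.02 F [-0.8  -0.68  0.68] M [ 0.06 -0.15  0.03] op 0.135 q [-0.37  0.9  -0.59  1.81  0.78  0.67 -0.28]
```

```bash
python3 - <<'E'
from h import *
b=r.snapshot("side");np.save("side5.npy",b)
crop("side",b,270,250,370,340,7,"sd5.png")
E
```

```text
(no output)
```

View pics/sd5.png

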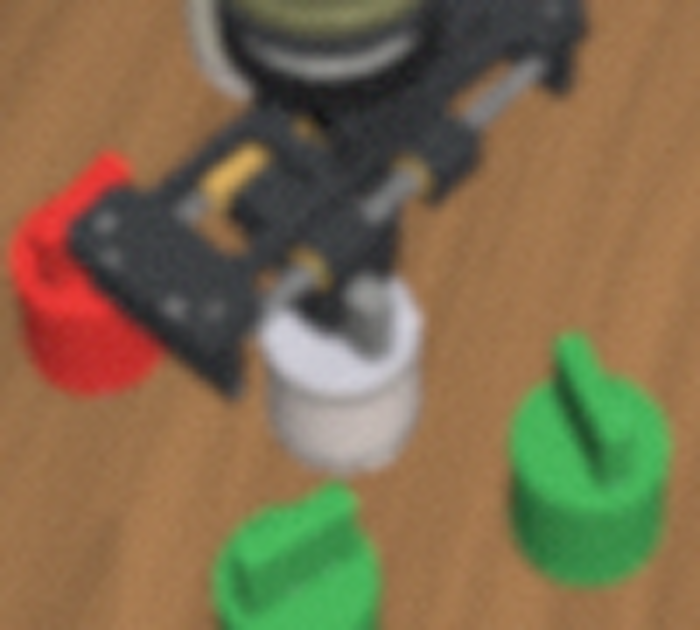

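Gripped: opening 0.135 (12 mm bar), reading z 0.048, and the picture shows the bar between the pads. Firming the grip and lifting.

```bash
python3 -m jog '[[0,0,0,0,1],[0,0,0,0,1],[0,0,-0.01,0,1],[0,0,-0.02,0,1],[0,0,-0.03,0,1],[0,0,-0.03,0,1],[0,0,-0.03,0,1],[0,0,-0.02,0,1],[0,0,0,0,1]]' 40; python3 g.py .47 .1 .19; python3 - <<'E'
from h import *
b=r.snapshot("side");np.save("side6.npy",b)
crop("side",b,240,200,400,350,4,"sd6.png")
E
```

```text
clock: 10.85
tool_pos: [0.4688, 0.3394, 0.1907]
eef_rot: [0.842, 0.54, 0.002, -0.0]
contact_force: [0.3, -0.0, -3.2]
opening: 0.131
t 10.85 pos [0.4688 0.3394 0.1907] yaw 65.3 tilt 0.29 F [ 0.29 -0.02 -3.21] M [ 0.03 -0.21  0.01] op 0.131 q [-0.29  0.72 -0.74  1.71  0.58  0.94 -0.12]
tool shift [-2.170e-01  1.011e-01 -1.000e-04] rows 6.0 each [-0.0362  0.0169 -0.    ]
```

View pics/sd6.png

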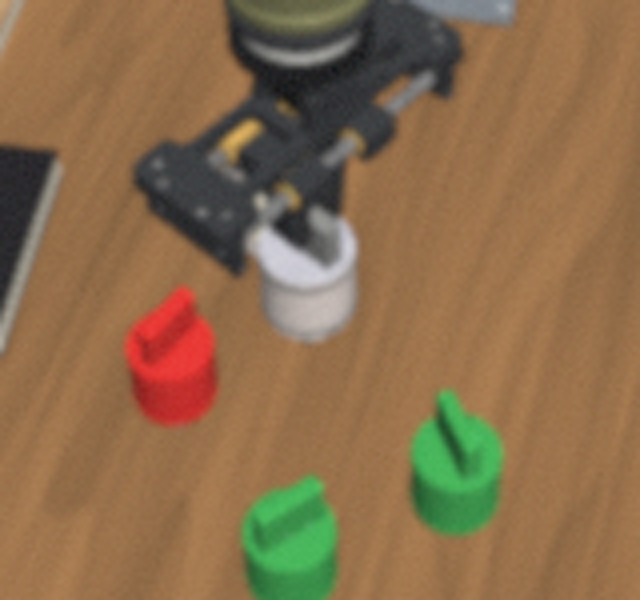

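Lifted (−3.2 N is the canister's weight) and the neighbours are untouched. Carrying it toward the unit and turning on the way.

```bash
python3 -m jog '[[-0.0362,0.0169,0,0,1],[-0.0362,0.0169,0,0,1],[-0.0362,0.0169,0,0,1],[-0.0362,0.0169,0,0,1],[-0.0362,0.0169,0,0,1],[-0.0362,0.0169,0,0,1],[0,0,0,-0.0187,1],[0,0,0,-0.0187,1],[0,0,0,-0.0187,1],[0,0,0,-0.0187,1],[0,0,0,-0.0187,1],[0,0,0,-0.0187,1],[0,0,0,-0.0187,1],[0,0,0,-0.0187,1],[0,0,0,0,1]]'; python3 g.py .5105 -.11 .19 119.2
```

```text
clock: 12.4
tool_pos: [0.4681, 0.0976, 0.1863]
eef_rot: [0.506, 0.862, -0.001, -0.001]
contact_force: [1.0, -0.4, -3.4]
opening: 0.131
t 12.4 pos [0.4681 0.0976 0.1863] yaw 119.19 tilt 0.2 F [ 0.95 -0.37 -3.45] M [ 0.09 -0.13 -0.02] op 0.131 q [ 0.32  0.71 -1.04  1.98  0.78  0.92  0.94]
tool shift [-0.2019 -0.0643 -0.0037] rows 6.0 each [-0.0337 -0.0107 -0.0006]
turn deg world 0.01 -> tool rev -0.0 rows 1.0
```

```bash
python3 -m jog '[[-0.0337,-0.0107,-0.0006,0,1],[-0.0337,-0.0107,-0.0006,0,1],[-0.0337,-0.0107,-0.0006,0,1],[-0.0337,-0.0107,-0.0006,0,1],[-0.0337,-0.0107,-0.0006,0,1],[-0.0337,-0.0107,-0.0006,0,1],[0,0,0,0,1],[0,0,0,0,1]]'; python3 g.py .5105 -.11 .19 119.2; python3 - <<'E'
from h import *
b=r.snapshot("side");np.save("side7.npy",b)
crop("side",b,270,80,430,220,5,"sd7.png")
a=r.snapshot("top");np.save("top7.npy",a)
crop("top",a,320,130,430,260,5,"t7.png")
E
```

```text
clock: 13.2
tool_pos: [0.511, -0.1101, 0.1905]
eef_rot: [0.508, 0.861, -0.0, -0.001]
contact_force: [0.5, 0.5, -2.7]
opening: 0.131
t 13.2 pos [ 0.511  -0.1101  0.1905] yaw 118.92 tilt 0.12 F [ 0.52  0.54 -2.74] M [ 0.19 -0.16  0.02] op 0.131 q [ 0.73  0.77 -1.07  1.86  0.79  1.02  1.4 ]
tool shift [ 0.0003 -0.0004  0.0005] rows 1.0 each [ 0.0003 -0.0004  0.0005]
turn deg world 0.28 -> tool rev -0.0008 rows 1.0
```

View pics/sd7.png

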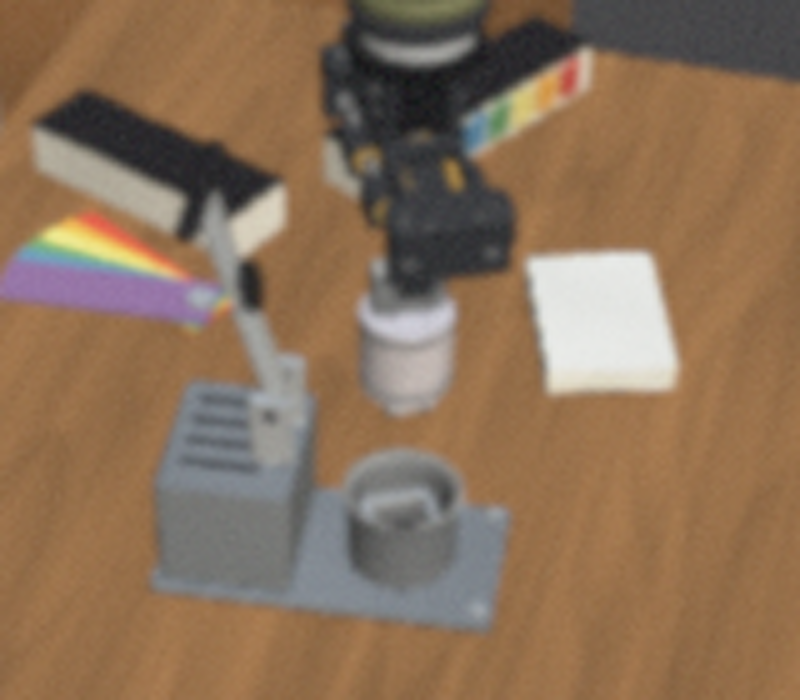

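View pics/t7.png

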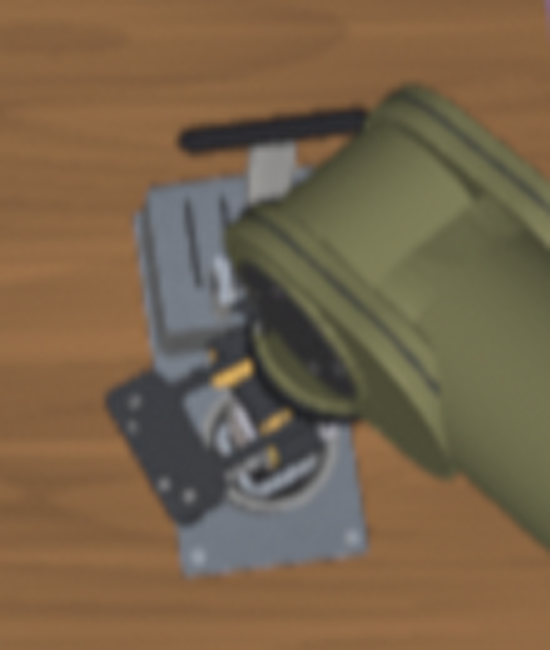

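```bash
python3 - <<'E'
from h import *
b=np.load("side7.npy"); crop("side",b,250,0,610,280,2,"sd7b.png")
k=.0
# expected canister in side image if foot centre at (.511,-.110,zf)
for zf in(.10,.12,.143,.16): print(zf,proj("side",(.511,-.110,zf+.014)),proj("side",(.511,-.110,zf+.069)))
print(proj("side",(.511,-.110,.066)))
E
```

```text
0.1 [350.39151635 167.05562428] [350.84506187 153.19562026]
0.12 [350.55364633 162.10105594] [351.01614215 147.96753785]
0.143 [350.74402247 156.28330696] [351.21714259 141.82511819]
0.16 [350.88751509 151.89828237] [351.36872504 137.19287454]
[350.01481057 178.56746435]
```

View pics/sd7b.png

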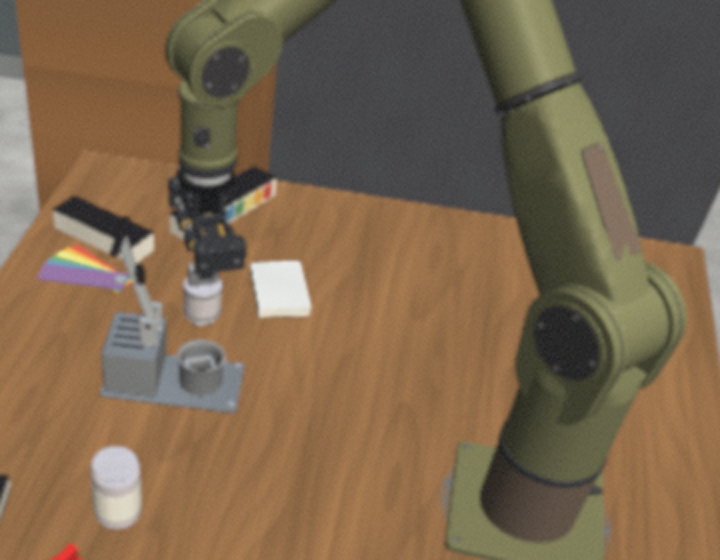

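```bash
python3 - <<'E'
from ov import *
b=np.load("side7.npy");a=np.load("top7.npy")
def can(x,y,w,z): return [(circ(x,y,.028,z+.069),(0,0,255)),(circ(x,y,.028,z+.014),(255,0,0)),(rect(x,y,w,.044,.012,z+.103),(0,255,0)),(rect(x,y,w,.03,.03,z),(0,255,255))]
P=can(.511,-.1101,np.radians(28.9),.1425)+[(circ(.511,-.110,.039,.066),(0,0,255)),(circ(.511,-.110,.0335,.066),(255,0,0))]
cv2.imwrite("pics/o7.png",draw("side",b,320,110,400,205,6,P,""))
cv2.imwrite("pics/o8.png",draw("top",a,340,190,400,250,9,P,""))
E
```

```text
(no output)
```

View pics/o7.png

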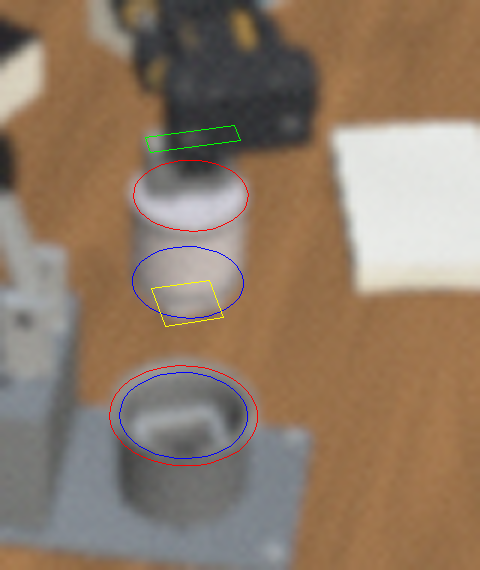

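View pics/o8.png

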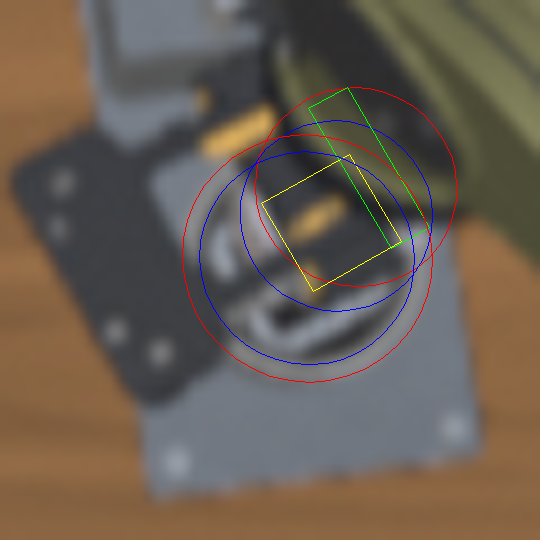

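The overlay fits the held canister to within 1 px, and ring and canister are aligned to within 2 mm (the flare takes 5). Lowering to just above the seat.

```bash
python3 -m jog '[[0,0,0.02,-0.0008,1],[0,0,0.02,0,1],[0,0,0.02,0,1],[0,0,0.01,0,1],[0,0,0.01,0,1],[0,0,0.006,0,1],[0,0,0.004,0,1],[0,0,0,0,1]]'; python3 g.py .5108 -.1105 .095 119.2
```

```text
clock: 14.1
tool_pos: [0.5119, -0.1093, 0.1014]
eef_rot: [0.504, 0.864, -0.0, 0.0]
contact_force: [-0.2, 1.4, -3.0]
opening: 0.13
t 14.1 pos [ 0.5119 -0.1093  0.1014] yaw 119.46 tilt 0.0 F [-0.16  1.4  -3.05] M [ 0.05 -0.1  -0.04] op 0.13 q [ 0.66  0.88 -0.96  1.94  0.97  0.87  1.26]
tool shift [-0.0005 -0.0015  0.0064] rows 1.0 each [-0.0005 -0.0015  0.0064]
turn deg world -0.26 -> tool rev 0.0007 rows 1.0
```

```bash
python3 -m jog '[[-0.0005,-0.001,0.003,0,1],[0,0,0.002,0,1],[0,0,0.002,0,1],[0,0,0,0,1]]'; python3 g.py; python3 -m jog '[[0,0,0.002,0,1],[0,0,0.002,0,1],[0,0,0,0,1]]'; python3 g.py
```

```text
clock: 14.5
tool_pos: [0.5111, -0.1104, 0.0944]
eef_rot: [0.504, 0.864, -0.0, -0.0]
contact_force: [0.3, -0.4, -3.1]
opening: 0.132
t 14.5 pos [ 0.5111 -0.1104  0.0944] yaw 119.45 tilt 0.01 F [ 0.34 -0.41 -3.12] M [ 0.05 -0.19  0.09] op 0.132 q [ 0.66  0.89 -0.95  1.95  0.98  0.86  1.25]
clock: 14.8
tool_pos: [0.511, -0.1104, 0.0903]
eef_rot: [0.504, 0.864, -0.0, -0.0]
contact_force: [-0.4, 0.3, -3.5]
opening: 0.132
t 14.8 pos [ 0.511  -0.1104  0.0903] yaw 119.46 tilt 0.03 F [-0.36  0.29 -3.48] M [ 0.1  -0.12  0.01] op 0.132 q [ 0.66  0.89 -0.94  1.95  0.99  0.86  1.24]
```

```bash
python3 -m jog '[[0,0,0.001,0,1],[0,0,0.001,0,1],[0,0,0,0,1]]'; python3 g.py; python3 -m jog '[[0,0,0.001,0,1],[0,0,0.001,0,1],[0,0,0,0,1]]'; python3 g.py
```

```text
clock: 15.1
tool_pos: [0.5111, -0.1105, 0.0884]
eef_rot: [0.504, 0.864, -0.0, -0.0]
contact_force: [-1.0, 0.3, -2.8]
opening: 0.134
t 15.1 pos [ 0.5111 -0.1105  0.0884] yaw 119.45 tilt 0.02 F [-0.98  0.26 -2.81] M [-0.01 -0.15  0.01] op 0.134 q [ 0.66  0.9  -0.94  1.95  1.    0.85  1.24]
clock: 15.4
tool_pos: [0.5111, -0.1105, 0.0863]
eef_rot: [0.504, 0.864, -0.0, -0.0]
contact_force: [-0.8, -0.7, -2.6]
opening: 0.133
t 15.4 pos [ 0.5111 -0.1105  0.0863] yaw 119.45 tilt 0.02 F [-0.85 -0.68 -2.62] M [-0.12 -0.09  0.01] op 0.133 q [ 0.65  0.9  -0.94  1.95  1.    0.85  1.24]
```

The foot is already 4 mm below the seat's top with no resistance, so it is entering the socket. Continuing gently.

```bash
python3 -m jog '[[0,0,0.001,0,1],[0,0,0.0015,0,1],[0,0,0.0015,0,1],[0,0,0,0,1]]'; python3 g.py; python3 -m jog '[[0,0,0.001,0,1],[0,0,0.0015,0,1],[0,0,0.001,0,1],[0,0,0,0,1]]'; python3 g.py
```

```text
clock: 15.8
tool_pos: [0.511, -0.1104, 0.0822]
eef_rot: [0.504, 0.864, -0.0, -0.0]
contact_force: [-0.9, -0.0, -3.8]
opening: 0.134
t 15.8 pos [ 0.511  -0.1104  0.0822] yaw 119.46 tilt 0.02 F [-0.91 -0.04 -3.8 ] M [-0.18 -0.08 -0.04] op 0.134 q [ 0.65  0.91 -0.93  1.95  1.01  0.84  1.23]
clock: 16.2
tool_pos: [0.5111, -0.1104, 0.0788]
eef_rot: [0.504, 0.864, -0.0, -0.0]
contact_force: [0.3, -1.1, -3.2]
opening: 0.128
t 16.2 pos [ 0.5111 -0.1104  0.0788] yaw 119.46 tilt 0.01 F [ 0.31 -1.1  -3.21] M [-0.22 -0.05 -0.02] op 0.128 q [ 0.65  0.91 -0.93  1.96  1.02  0.84  1.22]
```

```bash
python3 -m jog '[[0,0,0.001,0,1],[0,0,0.001,0,1],[0,0,0,0,1]]'; python3 g.py; python3 -m jog '[[0,0,0.001,0,1],[0,0,0.001,0,1],[0,0,0,0,1]]'; python3 g.py
python3 - <<'E'
from h import *
b=r.snapshot("side");np.save("side8.npy",b)
crop("side",b,290,100,410,210,6,"sd8.png")
E
```

```text
clock: 16.5
tool_pos: [0.5111, -0.1104, 0.0769]
eef_rot: [0.504, 0.864, -0.0, -0.0]
contact_force: [-0.1, -1.0, -4.2]
opening: 0.13
t 16.5 pos [ 0.5111 -0.1104  0.0769] yaw 119.46 tilt 0.01 F [-0.14 -1.04 -4.17] M [-0.28 -0.06 -0.02] op 0.13 q [ 0.65  0.91 -0.92  1.96  1.02  0.84  1.22]
clock: 16.8
tool_pos: [0.5113, -0.1105, 0.0753]
eef_rot: [0.504, 0.864, -0.0, 0.0]
contact_force: [-2.2, -2.4, 1.5]
opening: 0.131
t 16.8 pos [ 0.5113 -0.1105  0.0753] yaw 119.45 tilt 0.03 F [-2.21 -2.42  1.48] M [-0.42  0.29 -0.03] op 0.131 q [ 0.65  0.92 -0.92  1.96  1.03  0.83  1.22]
```

View pics/sd8.png

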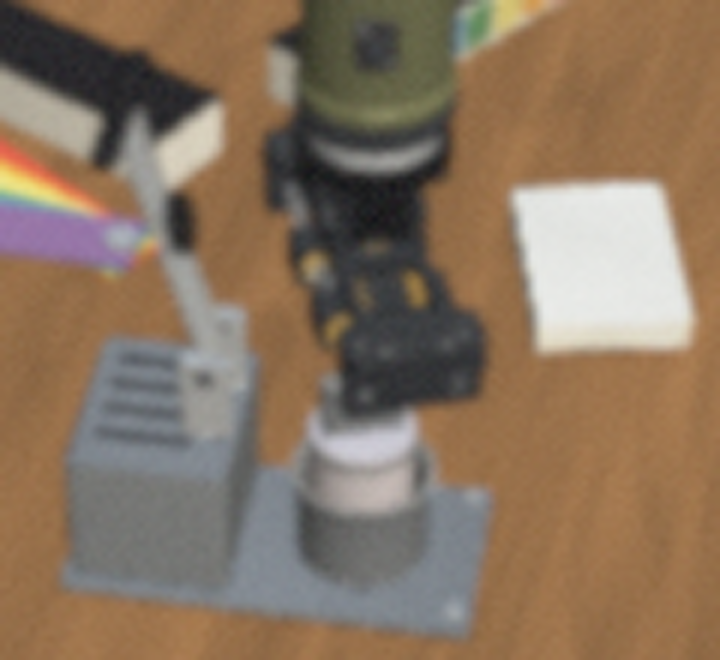

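Contact at reading 0.0755, so the foot is at 28 mm, the seated height. The picture shows the canister inside the ring. Letting go and rising straight up.

```bash
python3 -m jog '[[0,0,0,0,0.75],[0,0,0,0,0.6],[0,0,0,0,0.5],[0,0,0,0,0.5],[0,0,0,0,0.5]]'; python3 g.py; python3 -m jog '[[0,0,-0.01,0,0.5],[0,0,-0.02,0,0.5],[0,0,-0.03,0,0.5],[0,0,-0.03,0,0.5],[0,0,-0.03,0,0.5],[0,0,-0.03,0,0.5],[0,0,0,0,0.5]]'; python3 g.py .40 -.11 .23
```

```text
clock: 17.35
tool_pos: [0.5113, -0.1101, 0.075]
eef_rot: [0.504, 0.864, 0.0, 0.0]
contact_force: [-0.1, 0.2, 0.9]
opening: 0.497
t 17.35 pos [ 0.5113 -0.1101  0.075 ] yaw 119.47 tilt 0.03 F [-0.09  0.23  0.86] M [ 0.06 -0.11  0.  ] op 0.497 q [ 0.65  0.92 -0.92  1.96  1.03  0.83  1.22]
clock: 18.05
tool_pos: [0.5137, -0.1092, 0.2294]
eef_rot: [0.504, 0.864, 0.002, 0.003]
contact_force: [1.8, 0.4, 0.0]
opening: 0.502
t 18.05 pos [ 0.5137 -0.1092  0.2294] yaw 119.47 tilt 0.44 F [1.83 0.38 0.03] M [ 0.11 -0.12  0.04] op 0.502 q [ 0.75  0.72 -1.11  1.81  0.73  1.08  1.46]
tool shift [ 0.0553 -0.0994 -0.0015] rows 3.0 each [ 0.0184 -0.0331 -0.0005]
```

```bash
python3 -m jog '[[0.0184,-0.0331,-0.01,0,0.5],[0.0184,-0.0331,-0.01,0,0.5],[0.0184,-0.0331,-0.01,0,0.5],[0.0184,-0.0331,-0.01,0,0.5],[0,0,0,0,0.5]]'; python3 g.py; python3 - <<'E'
from h import *
b=r.snapshot("side");np.save("side9.npy",b)
crop("side",b,290,80,410,210,5,"sd9.png")
a=r.snapshot("top");np.save("top9.npy",a)
crop("top",a,320,130,430,260,5,"t9.png")
for n in("top","side"):
    for d in r.cut_out("clamp_handle",n)[:2]: print(n,d["score"],d["rect"])
E
```

```text
clock: 18.55
tool_pos: [0.3546, -0.1124, 0.2649]
eef_rot: [0.504, 0.864, -0.003, -0.001]
contact_force: [0.6, -0.6, 0.3]
opening: 0.499
t 18.55 pos [ 0.3546 -0.1124  0.2649] yaw 119.46 tilt 0.36 F [ 0.63 -0.63  0.34] M [ 0.05 -0.21  0.  ] op 0.499 q [ 1.05  0.49 -1.29  2.13  0.59  0.95  1.51]
top 0.9 [356.6, 153.1, 395.5, 185.4]
side 0.92 [304.5, 108.7, 327.8, 159.7]
```

View pics/sd9.png

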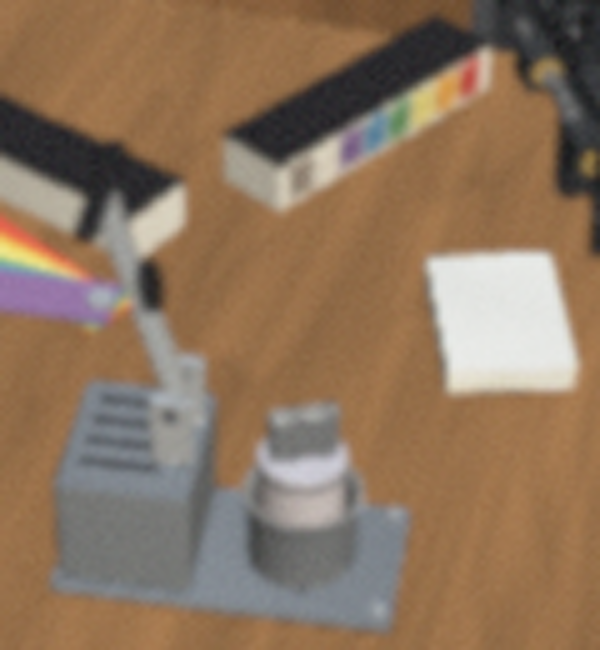

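View pics/t9.png

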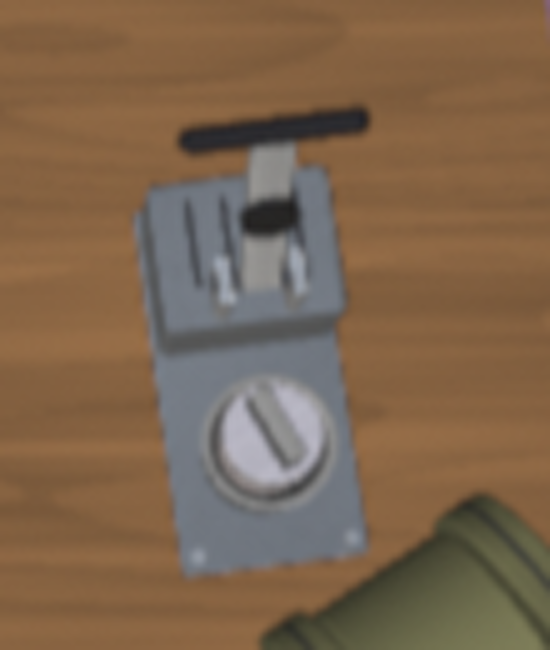

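The canister stands upright in the ring, bar at about 30°. Next, checking its height and fitting the clamp angle.

```bash
cat > cl.py <<'E'
from ov import *
def handle(phi,w,x=.5111,y=-.1105,l=.08):
    c,s=np.cos(w),np.sin(w); d=.08-.15*np.cos(phi); z=.135+.15*np.sin(phi)
    return [np.array([x+c*d-s*k,y+s*d+c*k,z]) for k in(-l/2,0,l/2)]
E
python3 - <<'E'
from cl import *
from scipy.optimize import least_squares
T=[(320+365/5-.5,130+119/5-.5),(320+186/5-.5,130+140/5-.5)]  # -y end, +y end bar extremes (centres of round ends)
f=lambda p:np.concatenate([proj("top",h)-t for h,t in zip([handle(p[0],p[1])[i] for i in(0,2)],T)])
o=least_squares(f,[2.,.12]);print(o.x,o.fun)
phi,w=o.x
a=np.load("top9.npy");b=np.load("side9.npy")
def can(x,y,w,z,c): return [(circ(x,y,.028,z+.069),c),(rect(x,y,w,.044,.012,z+.103),c)]
P=[(handle(phi,w,l=.094),(0,255,0))]+can(.5113,-.1103,np.radians(29.4),.028,(0,255,255))+can(.5113,-.1103,np.radians(29.4),.042,(0,0,255))
k=draw("side",b,295,95,385,205,5,P,"");k2=draw("top",a,345,140,405,250,5,P,"")
cv2.imwrite("pics/o9.png",np.hstack([k,k2]))
print(handle(phi,w))
E
```

```text
[1.86989761 0.11979005] [-1.39762588  0.0832929   1.49436711 -0.04591752]
[array([ 0.63918933, -0.13537108,  0.27834025]), array([ 0.63440918, -0.09565773,  0.27834025]), array([ 0.62962903, -0.05594438,  0.27834025])]
```

View pics/o9.png

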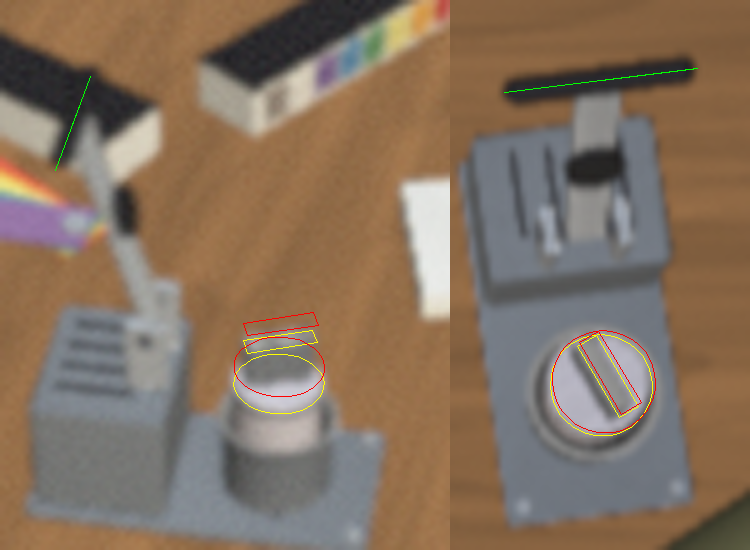

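The canister overlay matches the seated height of 28 mm, not 42. The clamp fits 1.87 rad, so the handle centre is at about (0.634,-0.096,0.278). I'll take the bar in the fingers, off-centre to clear the arm, and swing it along its arc.

```bash
python3 -m jog '[[0,0,-0.02,0,0.5],[0,0,-0.02,0,0.5],[0,0,-0.02,0,0.5],[0,0,0,0.0223,0.5],[0,0,0,0.0223,0.5],[0,0,0,0.0223,0.5],[0,0,0,0.0223,0.5],[0,0,0,0.0223,0.5],[0,0,0,0.0223,0.5],[0,0,0,0.0223,0.5],[0,0,0,0.0223,0.5],[0,0,0,0.0223,0.5],[0,0,0,0.0223,0.5],[0,0,0,0.0223,0.5],[0,0,0,0.0223,0.5],[0,0,0,0.0223,0.5],[0,0,0,0.0223,0.5],[0,0,0,0,0.5]]'; python3 g.py .631 -.069 .33 6.9
```

```text
clock: 20.55
tool_pos: [0.3609, -0.1109, 0.3249]
eef_rot: [0.998, 0.062, 0.0, -0.0]
contact_force: [0.3, -0.0, -0.2]
opening: 0.502
t 20.55 pos [ 0.3609 -0.1109  0.3249] yaw 7.13 tilt 0.04 F [ 0.34 -0.   -0.2 ] M [-0.06 -0.12  0.  ] op 0.502 q [ 0.82  0.25 -0.81  2.02  0.22  0.96  0.02]
tool shift [ 0.2732 -0.008  -0.005 ] rows 7.0 each [ 0.039  -0.0011 -0.0007]
turn deg world -0.23 -> tool rev 0.0006 rows 1.0
```

```bash
python3 -m jog '[[0.035,-0.001,-0.001,0.0006,0.5],[0.035,-0.001,-0.001,0,0.5],[0.035,-0.001,-0.001,0,0.5],[0.035,-0.001,-0.001,0,0.5],[0.035,-0.001,-0.001,0,0.5],[0.035,-0.001,0,0,0.5],[0.035,-0.001,0,0,0.5],[0.028,-0.001,0,0,0.5],[0,0,0,0,0.5],[0,0,0,0,0.5]]'; python3 g.py .631 -.069 .33 6.9; python3 - <<'E'
from cl import *
b=r.snapshot("side");np.save("side10.npy",b)
a=r.snapshot("top");np.save("top10.npy",a)
P=[(handle(1.87,.12,l=.094),(0,255,0))]
k=draw("side",b,270,40,390,180,5,P,"");cv2.imwrite("pics/o10.png",k)
crop("top",a,300,80,430,200,5,"t10.png")
E
```

```text
clock: 21.55
tool_pos: [0.63, -0.07, 0.3289]
eef_rot: [0.998, 0.061, -0.001, -0.0]
contact_force: [-0.1, 0.2, 0.3]
opening: 0.5
t 21.55 pos [ 0.63   -0.07    0.3289] yaw 7.03 tilt 0.1 F [-0.1   0.23  0.27] M [-0.08 -0.06  0.01] op 0.5 q [ 0.39  0.65 -0.7   1.33  0.42  1.31 -0.19]
tool shift [ 0.0012 -0.0008 -0.0011] rows 1.0 each [ 0.0012 -0.0008 -0.0011]
turn deg world -0.13 -> tool rev 0.0004 rows 1.0
```

View pics/o10.png

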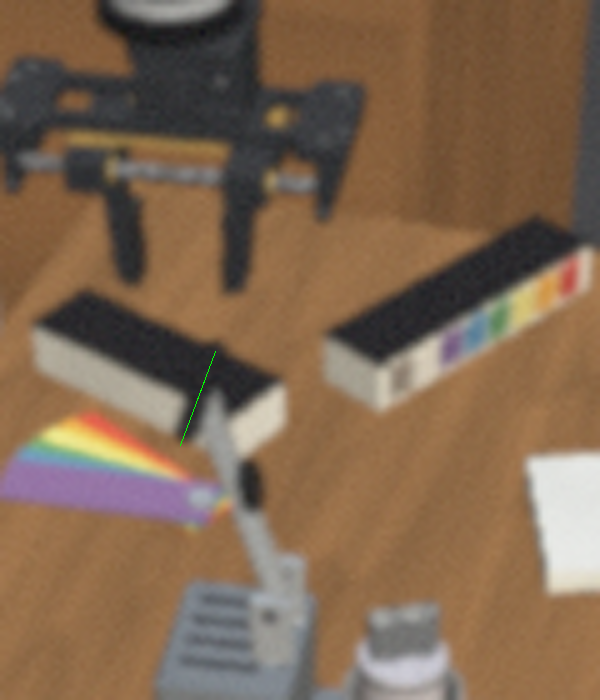

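View pics/t10.png

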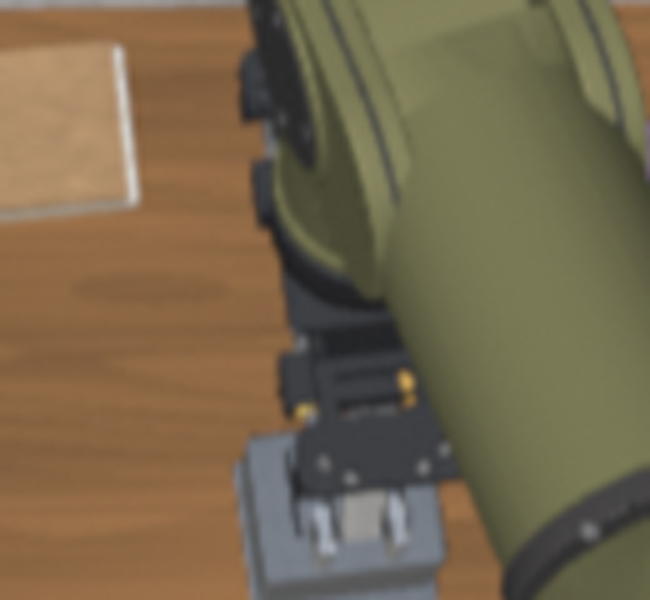

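```bash
python3 - <<'E'
from h import *
for z in(.33,.345,.36,.375,.39): print(z,proj("side",(.63,-.07,z)),ray("side",(306.0,96.5),z))
for z in(.28,.263): print(proj("side",(.631,-.069,z)))
E
```

```text
0.33 [306.90169834 108.85545131] [ 0.6528416 -0.1276334  0.33     ]
0.345 [306.6852737  104.24648538] [ 0.64452179 -0.10575101  0.345     ]
0.36 [306.4653187   99.56233706] [ 0.63620198 -0.08386862  0.36      ]
0.375 [306.24174624  94.80115166] [ 0.62788217 -0.06198622  0.375     ]
0.39 [306.01446634  89.96101293] [ 0.61956236 -0.04010383  0.39      ]
[307.14997808 123.83890821]
[307.38276656 128.71119342]
```

```bash
python3 -m jog '[[0.001,-0.001,0.02,0,0.5],[0,0,0.02,0,0.5],[0,0,0.02,0,0.5],[0,0,0.015,0,0.5],[0,0,0.01,0,0.5],[0,0,0.01,0,0.5],[0,0,0.007,0,0.5],[0,0,0,0,0.5]]'; python3 g.py .631 -.069 .225 6.9; python3 - <<'E'
from cl import *
b=r.snapshot("side");np.save("side11.npy",b)
crop("side",b,270,60,390,180,6,"sd11.png")
E
```

```text
clock: 22.45
tool_pos: [0.6301, -0.0698, 0.2274]
eef_rot: [0.998, 0.06, -0.001, 0.0]
contact_force: [0.4, -0.3, -0.1]
opening: 0.5
t 22.45 pos [ 0.6301 -0.0698  0.2274] yaw 6.86 tilt 0.07 F [ 0.38 -0.26 -0.13] M [-0.07 -0.12 -0.09] op 0.5 q [ 0.39  0.74 -0.67  1.49  0.49  1.09 -0.27]
tool shift [ 0.001  -0.0007  0.0024] rows 1.0 each [ 0.001  -0.0007  0.0024]
turn deg world 0.04 -> tool rev -0.0001 rows 1.0
```

View pics/sd11.png

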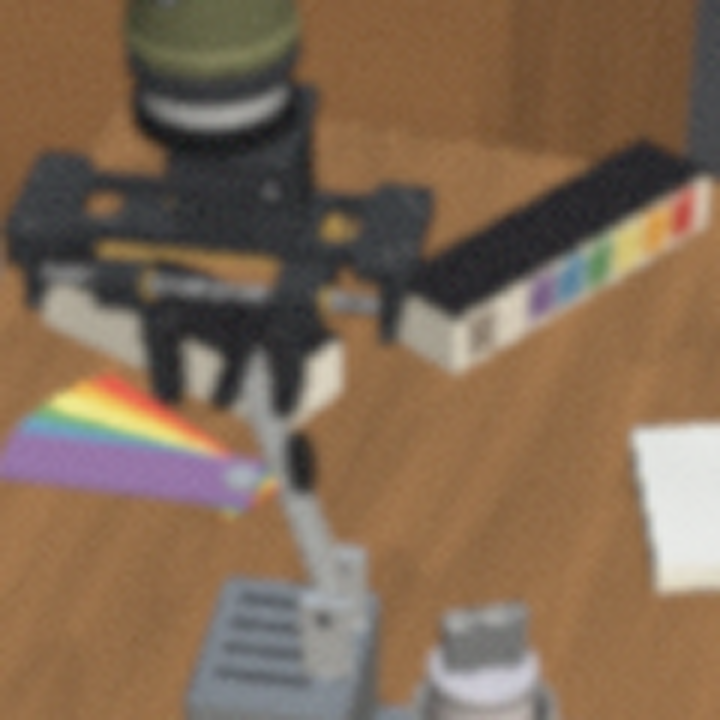

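The bar's end at (230,395) is between the fingertips at (165,400) and (287,412), clear of the arm. Closing.

```bash
python3 -m jog '[[0,0,0.003,0,0.6],[0,0,0,0,0.8],[0,0,0,0,1],[0,0,0,0,1],[0,0,0,0,1],[0,0,0,0,1],[0,0,0,0,1]]' 20; python3 g.py
```

```text
clock: 23.2
tool_pos: [0.6301, -0.0696, 0.2251]
eef_rot: [0.998, 0.06, -0.0, 0.0]
contact_force: [-3.8, -0.8, 2.1]
opening: 0.151
t 23.2 pos [ 0.6301 -0.0696  0.2251] yaw 6.86 tilt 0.06 F [-3.84 -0.85  2.14] M [-0.09  0.68  0.05] op 0.151 q [ 0.39  0.74 -0.67  1.49  0.49  1.09 -0.27]
```

The fingers stopped at 13.3 mm, so the 14 mm bar is held. Computing the arc increments.

```bash
python3 - <<'E'
import numpy as np
ph=np.concatenate([[1.862],np.arange(1.8,-.001,-.1)])
d=.08-.15*np.cos(ph);z=.135+.15*np.sin(ph)
for i in range(1,len(ph)): print(round(ph[i],2),round(d[i]-d[i-1],4),round(z[i-1]-z[i],4), "reading z",round(z[i]-.0536,4))
E
```

```text
1.8 -0.009 -0.0024 reading z 0.2275
1.7 -0.0148 -0.0027 reading z 0.2301
1.6 -0.0149 -0.0012 reading z 0.2313
1.5 -0.015 0.0003 reading z 0.231
1.4 -0.0149 0.0018 reading z 0.2292
1.3 -0.0146 0.0033 reading z 0.2259
1.2 -0.0142 0.0047 reading z 0.2212
1.1 -0.0137 0.0061 reading z 0.2151
1.0 -0.013 0.0075 reading z 0.2076
0.9 -0.0122 0.0087 reading z 0.1989
0.8 -0.0113 0.0099 reading z 0.189
0.7 -0.0102 0.011 reading z 0.178
0.6 -0.0091 0.0119 reading z 0.1661
0.5 -0.0078 0.0128 reading z 0.1533
0.4 -0.0065 0.0135 reading z 0.1398
0.3 -0.0051 0.0141 reading z 0.1257
0.2 -0.0037 0.0145 reading z 0.1112
0.1 -0.0022 0.0148 reading z 0.0964
-0.0 -0.0007 0.015 reading z 0.0814
```

```bash
python3 -m jog '[[0,0,0,0,1],[-0.009,0,-0.0024,0,1],[-0.0148,0,-0.0027,0,1],[-0.0149,0,-0.0012,0,1],[0,0,0,0,1]]' 30; python3 g.py; 
```

```text
clock: 23.7
tool_pos: [0.5943, -0.0741, 0.2327]
eef_rot: [0.998, 0.06, 0.003, -0.0]
contact_force: [1.9, 0.2, 3.2]
opening: 0.147
t 23.7 pos [ 0.5943 -0.0741  0.2327] yaw 6.84 tilt 0.39 F [1.87 0.22 3.22] M [ 0.05 -0.86  0.03] op 0.147 q [ 0.43  0.68 -0.68  1.6   0.48  1.03 -0.28]
```

The clamp follows at low force. On to about 0.7 rad.

```bash
python3 -m jog '[[-0.016,0,0.0015,0,1],[-0.0149,0,0.0018,0,1],[-0.0146,0,0.0033,0,1],[-0.0142,0,0.0047,0,1],[0,0,0,0,1]]'; python3 g.py;  python3 -m jog '[[-0.0137,0,0.0061,0,1],[-0.013,0,0.0075,0,1],[-0.0122,0,0.0087,0,1],[-0.0113,0,0.0099,0,1],[0,0,0,0,1]]'; python3 g.py; python3 - <<'E'
from cl import *
b=r.snapshot("side");np.save("side12.npy",b)
crop("side",b,270,60,420,200,5,"sd12.png")
E
```

```text
clock: 24.2
tool_pos: [0.5353, -0.0808, 0.2218]
eef_rot: [0.998, 0.06, 0.003, -0.0]
contact_force: [0.6, 1.0, 6.5]
opening: 0.15
t 24.2 pos [ 0.5353 -0.0808  0.2218] yaw 6.86 tilt 0.4 F [0.64 1.01 6.52] M [ 0.02 -0.67  0.01] op 0.15 q [ 0.48  0.62 -0.69  1.78  0.49  0.91 -0.3 ]
clock: 24.7
tool_pos: [0.485, -0.0869, 0.1881]
eef_rot: [0.998, 0.06, 0.002, -0.0]
contact_force: [4.5, 1.0, -4.0]
opening: 0.146
t 24.7 pos [ 0.485  -0.0869  0.1881] yaw 6.87 tilt 0.28 F [ 4.48  1.03 -3.99] M [ 0.11 -1.2  -0.02] op 0.146 q [ 0.51  0.6  -0.67  1.96  0.53  0.76 -0.36]
```

View pics/sd12.png

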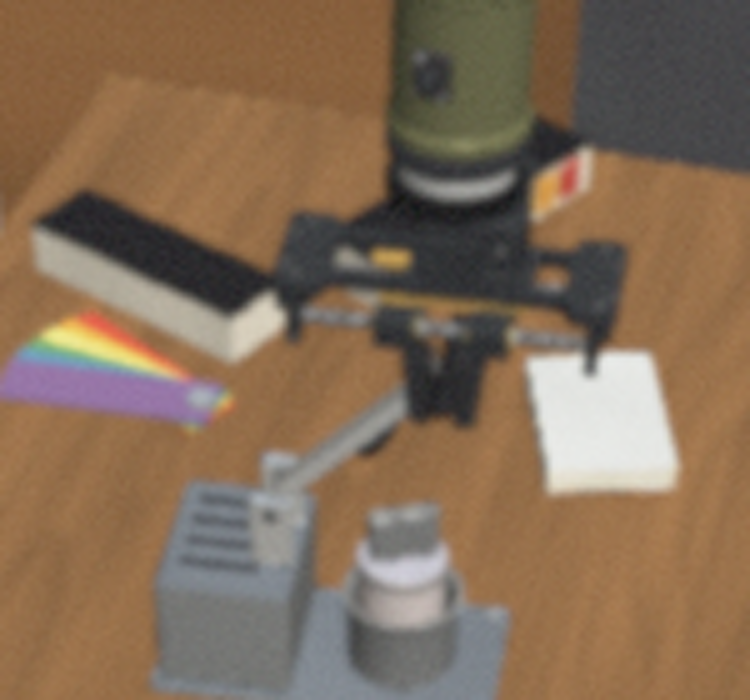

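The clamp is at about 0.8 rad, firmly held, and the canister still seated. Continuing down.

```bash
python3 -m jog '[[-0.0112,0,0.0112,0,1],[-0.0091,0,0.0119,0,1],[-0.0078,0,0.0128,0,1],[0,0,0,0,1]]' 40; python3 g.py;  python3 -m jog '[[-0.0065,0,0.0135,0,1],[-0.0051,0,0.0141,0,1],[-0.0037,0,0.0145,0,1],[0,0,0,0,1]]'; python3 g.py
```

```text
clock: 25.15
tool_pos: [0.4582, -0.0901, 0.1516]
eef_rot: [0.998, 0.06, 0.003, -0.001]
contact_force: [6.7, 0.9, -10.5]
opening: 0.139
t 25.15 pos [ 0.4582 -0.0901  0.1516] yaw 6.89 tilt 0.32 F [  6.75   0.93 -10.51] M [ 0.14 -1.42  0.06] op 0.139 q [ 0.49  0.62 -0.62  2.07  0.61  0.63 -0.43]
clock: 25.55
tool_pos: [0.4423, -0.092, 0.1092]
eef_rot: [0.998, 0.06, 0.002, -0.0]
contact_force: [4.7, 1.3, -7.1]
opening: 0.138
t 25.55 pos [ 0.4423 -0.092   0.1092] yaw 6.9 tilt 0.18 F [ 4.73  1.26 -7.06] M [-0.03 -1.29  0.06] op 0.138 q [ 0.43  0.67 -0.52  2.15  0.72  0.49 -0.53]
```

```bash
python3 - <<'E'
from cl import *
b=r.snapshot("side");np.save("side13.npy",b)
crop("side",b,290,80,420,210,5,"sd13.png")
E
```

```text
(no output)
```

View pics/sd13.png

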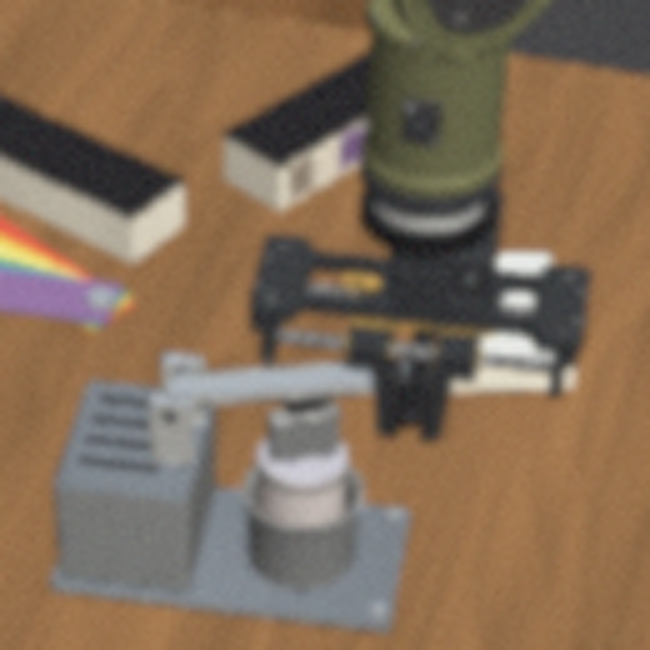

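The pad is just reaching the bar grip, canister upright. Now the pressing part, in small steps.

```bash
python3 -m jog '[[-0.001,0,0.005,0,1],[-0.001,0,0.005,0,1],[0,0,0.005,0,1],[0,0,0,0,1]]' 50; python3 g.py;  python3 -m jog '[[-0.0005,0,0.004,0,1],[0,0,0.004,0,1],[0,0,0,0,1]]'; python3 g.py
```

```text
clock: 26.0
tool_pos: [0.4398, -0.0924, 0.0949]
eef_rot: [0.998, 0.06, 0.001, -0.0]
contact_force: [4.2, 0.8, -2.0]
opening: 0.133
t 26.0 pos [ 0.4398 -0.0924  0.0949] yaw 6.89 tilt 0.15 F [ 4.22  0.84 -2.04] M [ 0.02 -1.24  0.05] op 0.133 q [ 0.41  0.69 -0.48  2.17  0.76  0.44 -0.56]
clock: 26.3
tool_pos: [0.439, -0.0925, 0.087]
eef_rot: [0.998, 0.06, 0.001, -0.0]
contact_force: [2.9, 1.5, 1.0]
opening: 0.135
t 26.3 pos [ 0.439  -0.0925  0.087 ] yaw 6.88 tilt 0.14 F [2.93 1.53 0.99] M [ 0.04 -1.15  0.02] op 0.135 q [ 0.39  0.71 -0.46  2.18  0.78  0.42 -0.58]
```

```bash
python3 -m jog '[[0,0,0.003,0,1],[0,0,0.003,0,1],[0,0,0,0,1]]'; python3 g.py;  python3 -m jog '[[0,0,0.002,0,1],[0,0,0.002,0,1],[0,0,0,0,1]]'; python3 g.py; python3 - <<'E'
from cl import *
b=r.snapshot("side");np.save("side14.npy",b)
crop("side",b,290,100,410,210,6,"sd14.png")
E
```

```text
clock: 26.6
tool_pos: [0.4386, -0.0925, 0.0811]
eef_rot: [0.998, 0.06, 0.001, 0.0]
contact_force: [2.3, 0.4, 3.4]
opening: 0.13
t 26.6 pos [ 0.4386 -0.0925  0.0811] yaw 6.87 tilt 0.11 F [2.3  0.39 3.36] M [ 0.02 -0.97  0.08] op 0.13 q [ 0.38  0.72 -0.44  2.18  0.8   0.4  -0.6 ]
clock: 26.9
tool_pos: [0.4384, -0.0926, 0.0773]
eef_rot: [0.998, 0.06, 0.001, 0.0]
contact_force: [3.0, 0.9, 7.2]
opening: 0.125
t 26.9 pos [ 0.4384 -0.0926  0.0773] yaw 6.87 tilt 0.1 F [3.02 0.87 7.17] M [ 0.03 -0.75  0.06] op 0.125 q [ 0.37  0.72 -0.43  2.19  0.81  0.39 -0.61]
```

View pics/sd14.png

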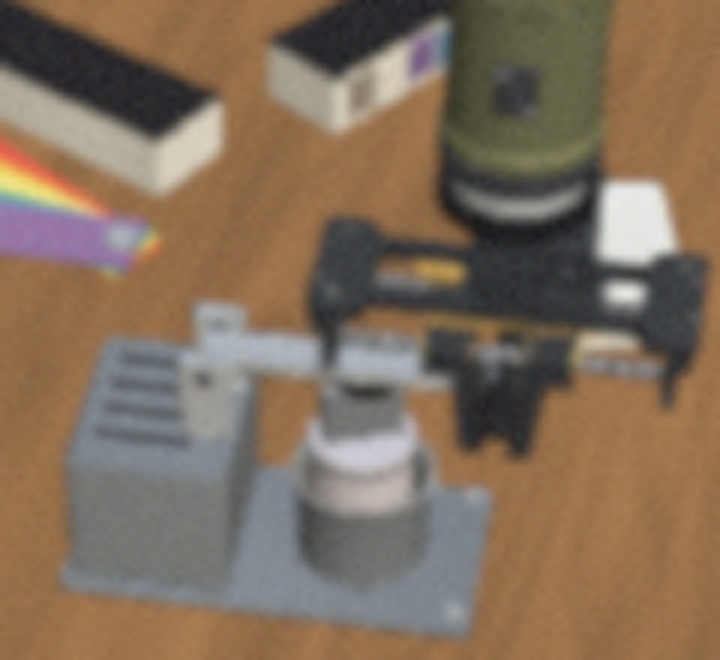

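The clamp is nearly level, but the bar is creeping in the pads (opening 0.151→0.125). I'll release it, rise, and finish by pressing on the bar's middle with shut fingertips.

```bash
python3 -m jog '[[0,0,0,0,0.8],[0,0,0,0,0.7],[0,0,0,0,0.7],[0,0,0,0,0.7],[0,0,-0.02,0,0.7],[0,0,-0.03,0,0.7],[0,0,-0.03,0,0.7],[0,0,-0.03,0,0.7],[0,0,0,0,0.7]]' 20; python3 g.py
python3 -m jog '[[-0.03,0,0,-0.0228,1],[0,0,0,-0.0228,1],[0,0,0,-0.0228,1],[0,0,0,-0.0228,1],[0,0,0,-0.0228,1],[0,0,0,-0.0228,1],[0,0,0,-0.0228,1],[0,0,0,-0.0228,1],[0,0,0,-0.0228,1],[0,0,0,-0.0228,1],[0,0,0,-0.0228,1],[0,0,0,0,1]]'; python3 g.py
 python3 - <<'E'
from cl import *
b=r.snapshot("side");np.save("side15.npy",b)
a=r.snapshot("top");np.save("top15.npy",a)
P=[(handle(0,.12,l=.094),(0,255,0))]
k=draw("side",b,290,80,410,210,5,P,"");k2=draw("top",a,345,130,420,260,5,P,"")
cv2.imwrite("pics/o15.png",cv2.resize(np.hstack([k,k2]),None,fx=.8,fy=.8))
print(handle(0,.12))
E
```

```text
clock: 27.85
tool_pos: [0.4394, -0.0928, 0.1895]
eef_rot: [0.998, 0.059, 0.003, 0.001]
contact_force: [-0.6, 0.2, 0.8]
opening: 0.298
t 27.85 pos [ 0.4394 -0.0928  0.1895] yaw 6.81 tilt 0.33 F [-0.62  0.18  0.78] M [ 0.06 -0.05  0.04] op 0.298 q [ 0.55  0.55 -0.69  2.08  0.54  0.69 -0.37]
clock: 29.05
tool_pos: [0.4069, -0.0964, 0.1857]
eef_rot: [0.662, 0.75, -0.0, -0.001]
contact_force: [0.7, 0.7, 0.2]
opening: 0.007
t 29.05 pos [ 0.4069 -0.0964  0.1857] yaw 97.16 tilt 0.14 F [0.69 0.66 0.17] M [ 0.08 -0.13 -0.07] op 0.007 q [ 0.82  0.67 -1.14  2.14  0.82  0.87  0.87]
[array([ 0.44639188, -0.1585922 ,  0.135     ]), array([ 0.4416034 , -0.11887985,  0.135     ]), array([ 0.43681491, -0.07916751,  0.135     ])]
```

View pics/o15.png

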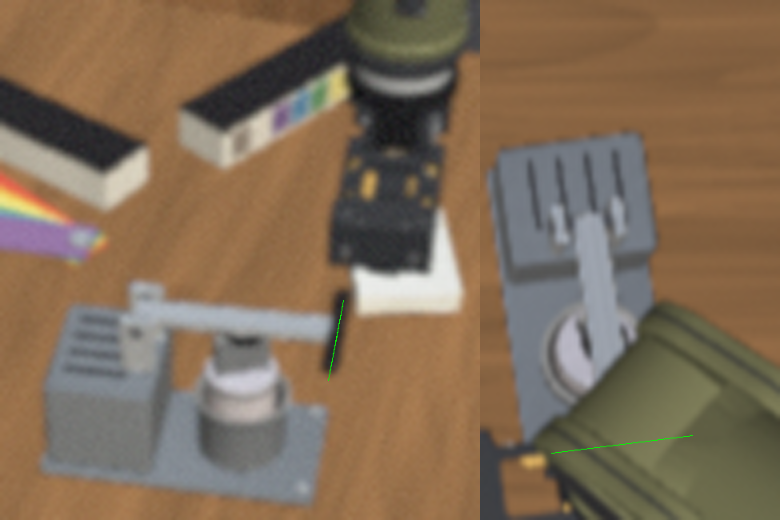

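The clamp holds at about 0.05 rad, the handle seen about 2 px above the shut line. Moving the shut fingers over the bar's middle and pressing down.

```bash
python3 g.py .4416 -.1189 .14 96.9
```

```text
t 29.15 pos [ 0.4072 -0.0964  0.1862] yaw 96.95 tilt 0.08 F [ 0.06 -0.56  0.9 ] M [ 0.06 -0.17 -0.01] op 0.008 q [ 0.82  0.67 -1.14  2.14  0.82  0.87  0.87]
tool shift [-0.0265  0.0315  0.0461] rows 2.0 each [-0.0133  0.0157  0.0231]
turn deg world -0.05 -> tool rev 0.0001 rows 1.0
```

```bash
python3 -m jog '[[-0.0133,0.0157,0,0,1],[-0.0133,0.0157,0,0,1],[0,0,0.015,0,1],[0,0,0.015,0,1],[0,0,0.01,0,1],[0,0,0,0,1]]'; python3 g.py;  python3 -m jog '[[0,0,0.004,0,1],[0,0,0.004,0,1],[0,0,0.004,0,1],[0,0,0.004,0,1],[0,0,0,0,1]]'; python3 g.py
```

```text
clock: 29.75
tool_pos: [0.4411, -0.1189, 0.1457]
eef_rot: [0.662, 0.749, -0.001, -0.001]
contact_force: [0.0, 0.6, 0.5]
opening: 0.006
t 29.75 pos [ 0.4411 -0.1189  0.1457] yaw 97.09 tilt 0.15 F [0.01 0.56 0.48] M [ 0.05 -0.13 -0.05] op 0.006 q [ 0.79  0.77 -1.06  2.09  0.92  0.86  0.87]
clock: 30.25
tool_pos: [0.4419, -0.1189, 0.1304]
eef_rot: [0.662, 0.75, -0.0, -0.0]
contact_force: [-0.5, -0.2, -0.1]
opening: 0.004
t 30.25 pos [ 0.4419 -0.1189  0.1304] yaw 97.14 tilt 0.04 F [-0.47 -0.15 -0.06] M [ 0.06 -0.1  -0.01] op 0.004 q [ 0.77  0.79 -1.03  2.1   0.96  0.84  0.83]
```

```bash
python3 -m jog '[[0,0,0.003,0,1],[0,0,0.003,0,1],[0,0,0.003,0,1],[0,0,0,0,1]]'; python3 g.py;  python3 -m jog '[[0,0,0.002,0,1],[0,0,0.002,0,1],[0,0,0.002,0,1],[0,0,0,0,1]]'; python3 g.py
```

```text
clock: 30.65
tool_pos: [0.442, -0.1189, 0.1214]
eef_rot: [0.662, 0.75, -0.0, -0.0]
contact_force: [0.6, -0.7, -0.3]
opening: 0.007
t 30.65 pos [ 0.442  -0.1189  0.1214] yaw 97.14 tilt 0.04 F [ 0.59 -0.74 -0.26] M [ 0.07 -0.17 -0.06] op 0.007 q [ 0.76  0.8  -1.02  2.11  0.99  0.82  0.81]
clock: 31.05
tool_pos: [0.4421, -0.1189, 0.1156]
eef_rot: [0.662, 0.75, -0.0, -0.0]
contact_force: [-0.5, -0.6, 0.3]
opening: 0.004
t 31.05 pos [ 0.4421 -0.1189  0.1156] yaw 97.14 tilt 0.02 F [-0.48 -0.63  0.26] M [ 0.04 -0.09  0.02] op 0.004 q [ 0.75  0.81 -1.01  2.11  1.    0.81  0.8 ]
```

```bash
for i in 1 ; do python3 -m jog '[[0,0,0.002,0,1],[0,0,0.002,0,1],[0,0,0,0,1]]'; python3 g.py; done; python3 -m jog '[[0,0,0.002,0,1],[0,0,0.002,0,1],[0,0,0,0,1]]'; python3 g.py;python3 - <<'E'
from cl import *
b=r.snapshot("side")
P=[(handle(0,.12,l=.094),(0,255,0))]
k=draw("side",b,320,100,420,200,6,P,"")
cv2.imwrite("pics/o16.png",k)
E
```

```text
clock: 31.35
tool_pos: [0.4421, -0.1189, 0.1116]
eef_rot: [0.662, 0.75, -0.0, -0.0]
contact_force: [0.9, -0.1, 0.2]
opening: 0.007
t 31.35 pos [ 0.4421 -0.1189  0.1116] yaw 97.14 tilt 0.02 F [ 0.92 -0.1   0.23] M [ 0.01 -0.13  0.01] op 0.007 q [ 0.75  0.82 -1.    2.12  1.02  0.81  0.79]
clock: 31.65
tool_pos: [0.4421, -0.1189, 0.1076]
eef_rot: [0.662, 0.75, -0.0, -0.0]
contact_force: [0.6, 0.5, -0.6]
opening: 0.005
t 31.65 pos [ 0.4421 -0.1189  0.1076] yaw 97.14 tilt 0.02 F [ 0.58  0.53 -0.62] M [ 0.05 -0.17  0.02] op 0.005 q [ 0.75  0.82 -0.99  2.12  1.03  0.8   0.78]
```

View pics/o16.png

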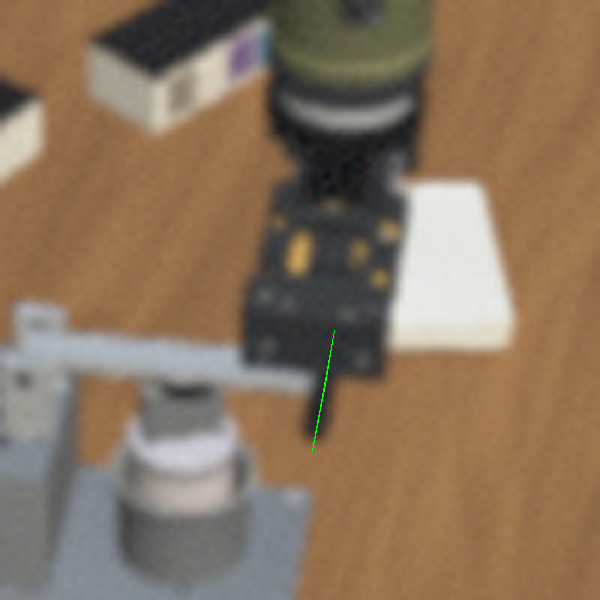

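```bash
python3 -m jog '[[0,0,0.002,0,1],[0,0,0.002,0,1],[0,0,0,0,1]]'; python3 g.py; python3 -m jog '[[0,0,0.002,0,1],[0,0,0.002,0,1],[0,0,0,0,1]]'; python3 g.py
```

```text
clock: 32.0
tool_pos: [0.4423, -0.1189, 0.1042]
eef_rot: [0.662, 0.75, -0.0, 0.0]
contact_force: [-0.6, 0.3, 5.8]
opening: 0.004
t 32.0 pos [ 0.4423 -0.1189  0.1042] yaw 97.15 tilt 0.05 F [-0.58  0.3   5.82] M [-0.09  0.13  0.04] op 0.004 q [ 0.74  0.83 -0.99  2.12  1.04  0.8   0.77]
clock: 32.3
tool_pos: [0.4424, -0.1189, 0.102]
eef_rot: [0.661, 0.75, -0.001, 0.002]
contact_force: [-5.4, -2.0, 26.5]
opening: 0.004
t 32.3 pos [ 0.4424 -0.1189  0.102 ] yaw 97.18 tilt 0.19 F [-5.43 -2.04 26.5 ] M [-0.33  1.18  0.01] op 0.004 q [ 0.74  0.83 -0.98  2.13  1.05  0.79  0.76]
```

```bash
python3 -m jog '[[0,0,0.001,0,1],[0,0,0.001,0,1],[0,0,0,0,1],[0,0,0,0,1]]'; python3 g.py; python3 - <<'E'
from cl import *
b=r.snapshot("side");np.save("side16.npy",b)
P=[(handle(0,.12,l=.094),(0,255,0))]
k=draw("side",b,320,100,420,200,6,P,"")
cv2.imwrite("pics/o17.png",k)
E
```

```text
clock: 32.7
tool_pos: [0.4425, -0.119, 0.1016]
eef_rot: [0.661, 0.75, -0.001, 0.003]
contact_force: [-9.9, -3.5, 45.6]
opening: 0.006
t 32.7 pos [ 0.4425 -0.119   0.1016] yaw 97.2 tilt 0.32 F [-9.91 -3.48 45.63] M [-0.59  2.2  -0.06] op 0.006 q [ 0.74  0.83 -0.98  2.13  1.05  0.79  0.75]
```

View pics/o17.png

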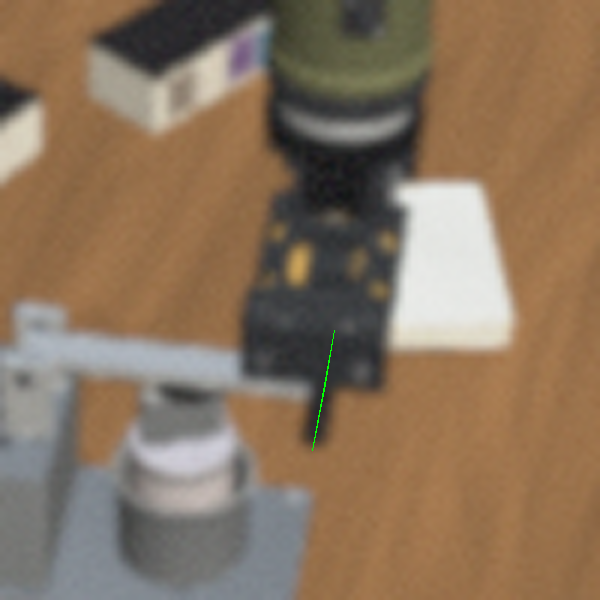

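The handle stopped hard: 45 N with no further motion. Backing off and checking with a clear view.

```bash
python3 -m jog '[[0,0,-0.003,0,1],[0,0,-0.005,0,1],[0,0,-0.02,0,1],[0,0,-0.03,0,1],[0,0,-0.03,0,1],[0,0,-0.03,0,1],[0,-0.03,-0.02,0,1],[0,-0.03,0,0,1],[0,-0.03,0,0,1],[0,0,0,0,1]]'; python3 g.py; python3 - <<'E'
from cl import *
b=r.snapshot("side");np.save("side17.npy",b)
a=r.snapshot("top");np.save("top17.npy",a)
def can(x,y,w,z,c): return [(circ(x,y,.028,z+.069),c),(rect(x,y,w,.044,.012,z+.103),c)]
P=[(handle(0,.12,l=.094),(0,255,0)),(circ(.5111,-.1105,.039,.066),(255,0,0))]+can(.5111,-.1105,np.radians(29.4),.0205,(0,255,255))
k=draw("side",b,305,110,390,200,8,P,"");cv2.imwrite("pics/o18.png",k)
k=draw("side",b,305,110,390,200,8,[],"");cv2.imwrite("pics/o18b.png",k)
k2=draw("top",a,340,140,410,260,5,P,"");cv2.imwrite("pics/o19.png",k2)
E
```

```text
clock: 33.75
tool_pos: [0.3484, -0.1313, 0.2352]
eef_rot: [0.662, 0.75, -0.003, -0.001]
contact_force: [0.4, -0.4, -0.1]
opening: 0.008
t 33.75 pos [ 0.3484 -0.1313  0.2352] yaw 97.11 tilt 0.33 F [ 0.43 -0.42 -0.06] M [ 0.04 -0.18 -0.05] op 0.008 q [ 1.06  0.55 -1.27  2.18  0.68  0.91  1.07]
```

View pics/o18.png

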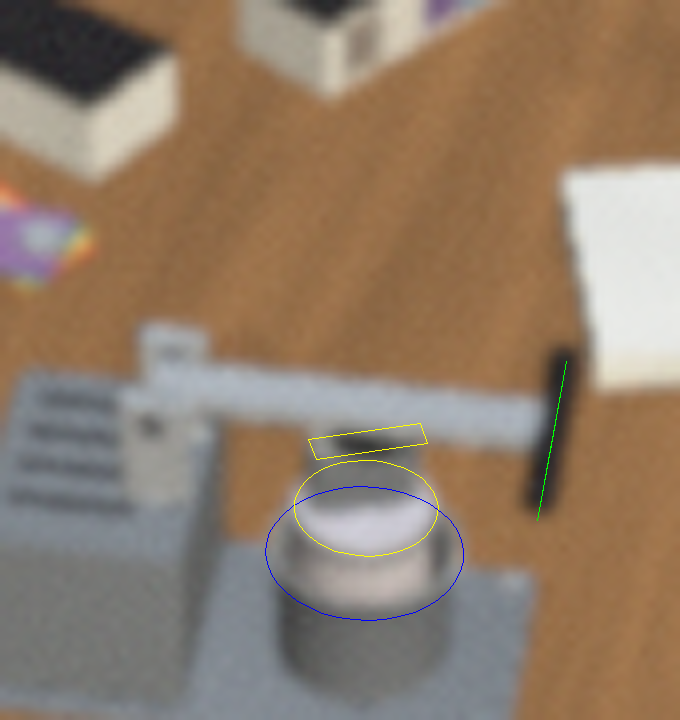

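View pics/o19.png

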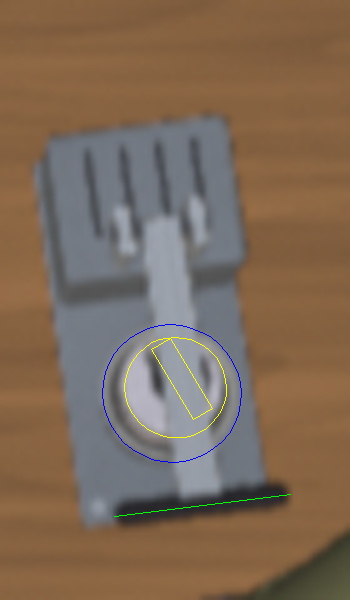

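```bash
python3 - <<'E'
import numpy as np,cv2
a=np.load("side9.npy").astype(np.float32);b=np.load("side17.npy").astype(np.float32)
# canister body front band (disc lower edge / body)
for nm,(x0,x1,y0,y1) in dict(can=(343,358,168,180),unit=(306,325,165,195),ring=(340,362,188,200)).items():
    t=a[y0:y1,x0:x1]; best=[]
    B=cv2.resize(b,None,fx=4,fy=4,interpolation=cv2.INTER_CUBIC);T=cv2.resize(t,None,fx=4,fy=4,interpolation=cv2.INTER_CUBIC)
    S=B[(y0-6)*4:(y1+8)*4,(x0-4)*4:(x1+4)*4]; m=cv2.matchTemplate(S,T,cv2.TM_CCOEFF_NORMED); _,v,_,l=cv2.minMaxLoc(m)
    print(nm,"shift",l[0]/4-4,l[1]/4-6,round(v,3))
E
```

```text
can shift -0.25 1.75 0.992
unit shift 0.0 0.0 0.984
ring shift 0.0 0.0 0.992
```

Between the pictures before and after clamping, the canister moved down 1.75 px, about 7.3 mm (7.5 expected), and the unit did not move. The clamp stays shut on its own. Handing in.

```bash
python3 - <<'E'
from h import *
b=r.snapshot("side");crop("side",b,200,60,460,380,2,"end.png")
r.finish_job(); print(r.get_state()["clock"])
E
```

```text
the job is handed in; nothing more can be done
the job is handed in; nothing more can be done
```

View pics/end.png

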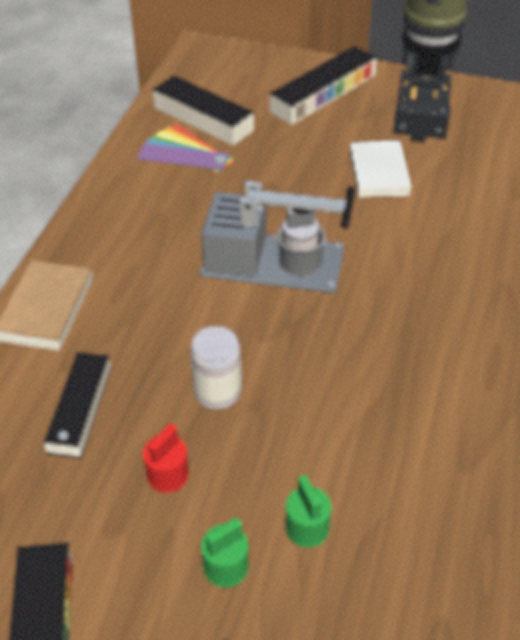

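The canister is in the cradle with its foot in the socket, the clamp is shut on it, and I handed the job in at about 34 s. The last picture shows the arm clear of everything and the tin, fan deck, card stack and look-alikes apparently where they started.

- **Loading:** I picked the silver bar-grip canister. I read the socket's turn (about 29°) from the top picture and pre-turned the canister to match. The foot dropped 14 mm without resistance, so no turning by feel was needed. I then let go.
- **Clamping:** I swung the clamp over by its handle. The bar began creeping in the pads near the end, so I let go and finished with shut fingertips on the handle. It stopped hard, at 45 N with almost no further motion.
- **Last checks:** The pictures before and after clamping show the canister about 7.3 mm lower (7.5 expected) and the unit unmoved. The handle matched the drawn shut position to about 1 px. That offset looks like camera bias, since the ring was drawn about as far off.
- **Disagreement:** Seen in the pictures, the fingertips were 30–40 mm higher than the reported tool position. My first grasp closed on air above the bar. After that I set heights by sight and by feel, and seated height and grip agreed.

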